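# Load the sensor boards into the test cradle

## Robot

A 7-joint arm with a two-finger parallel gripper is mounted at the origin on the work surface. World frame = base frame: x ahead of the robot, y to its left, z up, the work surface at z = 0. Lengths are in m, angles in degrees, forces in N, time in s.
With the tool pointing down it reaches from about 0.425 to 0.875 m from the base axis. Payload 4.7 kg.
Tool frame: the origin (TCP) lies midway between the tips of the shut fingers; the grasp point (between the pads) lies 19 mm behind it; z points along the fingers, y is the direction in which the jaws open and shut (so a half turn about z gives the same grasp; the last joint's range is limited). The gripper opens to 87 mm and grips with 3 to 60 N. Pads are 19 mm wide; open, the fingers measure 117 mm over their backs; the gripper's body (75 mm by 190 mm) begins 51 mm behind the grasp point.
Start: joints at [65.094, 18.392, -4.016, 83.108, 1.295, 78.541, -3.26], TCP at [0.282, -0.586, 0.223] pointing down, gripper open.
Joint ranges: [-163.93, 163.93], [-17.29, 119.83], [-79.2, 71.16], [3.27, 140.29], [-89.18, 269.18], [5.43, 117.66], [-154.24, 154.24]. Speed limits (degrees/s): [147.25, 147.25, 180, 180, 180, 180, 180].

## Interface

Orientations are given as [roll, pitch, yaw] about the fixed x, y, z axes, in that order (R = Rz(yaw) Ry(pitch) Rx(roll)).
In Python, from cell import env gives the robot as it stands.
- The arm moves only by the tool apply_moves, never from a script. Its argument "targets" is a list of rows, each a list of 2 entries, a list of its own where there are three numbers: the shift along the world's x, y, z in mm, then the turn, a rotation vector about the world's x, y, z in rad. A call has 1 to 8 rows; each row is the pose to reach, as a shift and turn from the pose commanded when the call began; what a row does not reach only later rows make up. A row lasts 1/10 s, in which the tool goes at most 50 mm and 8.59 degrees, less where a joint would pass 70% of its speed; a pose out of reach is approached as far as the arm can. A call with a gripper value outside its range is refused whole. "hand" is the finger opening in mm, from 0 to 87, set as the call begins (left out, the last holds). The fingers move at their own pace and stop on an object; "squeeze" is the grip in N (left out, the last holds). Time passes only in rows, so rows that repeat a pose let the fingers close. It gives the time, the measured TCP pose, the force and the opening at its end, in the units of the state.
- env.get_obs(): the state, without advancing time (a new reading comes with each control period).
- env.read_camera(name): name is "scene" or "top" or "wrist"; returns a dict with "image" (400x640x3 uint8, red, green, blue), "camera_matrix" (3x3 intrinsics, pixels), "camera_from_world" (4x4, takes a point from world to camera coordinates); the wrist camera has in their place "mount" (4x4, takes a point from camera to tool coordinates, whose origin is the TCP and whose axes are the flange's). Camera axes: x right, y down, z forward; pixel columns grow to the right and rows downward; lengths in m; the calibration is good to about 2 mm. The wrist camera is an equidistant fisheye: a pixel r from the principal point sees the ray r / f radians off the axis. A picture is of the moment at which its call begins: read the wrist's pose just before it. There is no depth.
- env.sign_off(): hands the job in, once; it reports no verdict.
Trained networks look in a picture, given as the dict that the camera call returned (one of the last four; its "shot" number tells which), for a name from the list of things; names that differ only in an ending like _2 or _b are one class to them, and where a whole thing is asked for, a point or a joint stands for the part that bears it (a point fixed in the world has none). Each returns a list of dicts, best first, with "conf" (0 to 1); they miss things now and then, are a little off and sometimes report something else, mostly with a low value. They report only what shows in the picture. A call takes as long as a camera call. They do not tell look-alikes from the thing itself.
- env.regions_of(picture, target): "region" (400x640 bool, what is visible of it) and "rect" ([left, top, right, bottom] in pixels, round what is visible of it).
The state is a dict: "time_s": time; "qpos": joint angles; "joint_velocities": joint speeds; "effort": joint torques, N m; "tool_pos": TCP position; "tool_rot": TCP orientation; "force": force on the tool from outside, world axes, zero at the start; "wrist_torque": the same for the moment, N m; "grip_width": finger opening in m.
Only numpy, scipy, OpenCV 4.12 (cv2) and the standard library are available. Lean on these libraries where they do the work, as an engineer would, in place of code of your own. Each camera call takes 0.05 s, during which the arm holds its last target. There are 200 camera calls.

## Task

Load every camera sensor board from the half-open drawer into a bay of the pale grey test cradle: slide each one flat along the drawer floor until it is square in the drawer's front right corner, against the side wall and the locating strip, and only from there grip it and lift it straight up out of the drawer; put it in a free bay one short end first under the contact shroud, then let the other end drop so that it lies flat. Push the empty drawer fully shut, throw the cradle's test switch over to on (away from the robot) only once every board is seated, and leave the other things on the bench where they are.

Things in the scene. Friction and masses are not known exactly. Their poses are not given: they have to be found in the camera images.
- board1_c (a point): centre (half-way up) of a sensor board: flat plate, 36 mm along its x, 54 mm along its y, 6 mm thick (z up), 30 g, green top on an aluminium back, dark sensor window; both ends alike, either way round is right. Starts loose and flat, green side up, in the half-open drawer. Three or four boards are there; an absent one reads None.
- board2_c (a point): centre (half-way up) of a sensor board: flat plate, 36 mm along its x, 54 mm along its y, 6 mm thick (z up), 30 g, green top on an aluminium back, dark sensor window; both ends alike, either way round is right. Starts loose and flat, green side up, in the half-open drawer. Three or four boards are there; an absent one reads None.
- board3_c (a point): centre (half-way up) of a sensor board: flat plate, 36 mm along its x, 54 mm along its y, 6 mm thick (z up), 30 g, green top on an aluminium back, dark sensor window; both ends alike, either way round is right. Starts loose and flat, green side up, in the half-open drawer. Three or four boards are there; an absent one reads None.
- board4_c (a point): centre (half-way up) of a sensor board: flat plate, 36 mm along its x, 54 mm along its y, 6 mm thick (z up), 30 g, green top on an aluminium back, dark sensor window; both ends alike, either way round is right. Starts loose and flat, green side up, in the half-open drawer. Three or four boards are there; an absent one reads None.
- corner (a point): point on the drawer floor (8 mm above the bench) under the centre of a board squared up in the drawer's front right corner (near the robot, on its right). Moves and turns with the drawer: x to the cabinet, y to the left. The board's short end then touches the drawer's right side wall (inner face at y -27 mm), its long edge the locating strip (face at x -18 mm); see strip.
- strip (a point): middle of the finger gap in the locating strip, on the drawer floor; axes as corner, which lies 20 mm to +x. The strip is 4 mm thick and 8 mm high, in line with y: one piece from the side wall (y -27 mm) to y -17 mm, one from y +17 to +59 mm. The gap admits a fingertip beside the middle of a squared board; free floor goes on for 40 mm from strip to drawer front.
- compartment (a point): middle of the floor of the drawer's front compartment, axes as corner: 178 mm along x by 400 mm along y inside. Side walls and rear partition are 18 mm high, the front panel 40 mm, above the floor; the 50 mm high cabinet begins 10 mm behind the partition.
- drawer (a joint): how far the drawer has been pushed in, m: 0 = half open as found (it comes out no further), 0.19 = shut, front panel against the cabinet. Slides along the x axis of corner, about 8 N of friction, stays where it is left.
- drawer_pull (a point): middle of the outer edge of the rolled pull along the top of the drawer's front panel: 44 mm above the bench, 120 mm long in y, 14 mm deep, 6 mm thick; the panel face is 12 mm to +x of it and reaches down to 4 mm above the bench. Push here, along +x of corner, to shut the drawer.
- switch (a joint): the test toggle at the right end of the cradle, rad: 0 = off, leaning to -x of the cradle (to the robot); 1.0 = on, leaning to +x. Light, about 1.2 N at the tip, stays where it is left.
- switch_tip (a point): centre of the red ball (26 mm across) at the tip of the toggle; 50 mm from its pivot, which lies 28 mm above the bench; the lever swings about the cradle's y axis.
- bay1 (a point): centre of the floor of bay 1 of the pale grey test cradle, 18 mm above the bench; cradle's axes, z up. Two rows of two: bays 1, 2 on the -x side, 104 mm from 3, 4; 1 and 3 lie 72 mm to -y of 2 and 4. A pocket 38 mm in x by 56 mm in y for one board lying flat, long side along y. Low wall at the -y end and corner guides stand 6 mm above its floor. See also shroud1, notch1.
- bay2 (a point): centre of the floor of bay 2 of the pale grey test cradle, 18 mm above the bench; cradle's axes, z up. Two rows of two: bays 1, 2 on the -x side, 104 mm from 3, 4; 1 and 3 lie 72 mm to -y of 2 and 4. A pocket 38 mm in x by 56 mm in y for one board lying flat, long side along y. Low wall at the -y end and corner guides stand 6 mm above its floor. See also shroud1, notch1.
- bay3 (a point): centre of the floor of bay 3 of the pale grey test cradle, 18 mm above the bench; cradle's axes, z up. Two rows of two: bays 1, 2 on the -x side, 104 mm from 3, 4; 1 and 3 lie 72 mm to -y of 2 and 4. A pocket 38 mm in x by 56 mm in y for one board lying flat, long side along y. Low wall at the -y end and corner guides stand 6 mm above its floor. See also shroud1, notch1.
- bay4 (a point): centre of the floor of bay 4 of the pale grey test cradle, 18 mm above the bench; cradle's axes, z up. Two rows of two: bays 1, 2 on the -x side, 104 mm from 3, 4; 1 and 3 lie 72 mm to -y of 2 and 4. A pocket 38 mm in x by 56 mm in y for one board lying flat, long side along y. Low wall at the -y end and corner guides stand 6 mm above its floor. See also shroud1, notch1.
- shroud1 (a point): bay 1, the others alike: middle of the lip edge of the dark contact shroud on the bay's +y end wall, at the lip's underside, 10 mm above the bay floor; bay's axes. The lip is 3.5 mm thick, 52 mm long in x, and overhangs the bay by 4.5 mm, so a board does not drop in level: a short end goes down under the lip first, to the +y wall, then the other end drops.
- notch1 (a point): bay 1, the others alike: finger notch, the middle of the bay's -x long side at floor height; the +x side has the same. The corner guides (7 mm thick) leave the middle 36 mm of each long side open for a fingertip, down to the cradle's base plate 12 mm below the bay floor; the bay floor is only 30 mm wide there.
- eyecup_c (a point): bystander, not to be disturbed: black rubber eyecup, a flared ring 46 mm wide and 28 mm high, on top of the drawer unit; point at half its height
- adapter_c (a point): bystander, not to be disturbed: tan plastic camera adapter, a stepped round piece 72 mm wide and 58 mm high, on the bench; point at half its height
- rack_c (a point): bystander, not to be disturbed: steel coverslip rack with glass slips, 50 x 90 mm and 68 mm high with its wire handle, on the bench; point at half its height
- head_c (a point): bystander, not to be disturbed: chrome trinocular microscope head about 110 mm wide and 140 mm high, on the bench; point at half its height
Things that resemble listed ones, but are neither listed nor needed, are in the scene too. What is shaped like the part that bears board4_c but blue is not meant.

How it is judged:
By the outcome, as a careful person would: the job done as asked, in the order asked, and still so for the second after the job is handed in, with the robot touching nothing.
Of board1, board2, board3, board4 only 3 to 4 are there at a start; the rules pass over those that are not, and their reading is None.
At some moment in a run one of board1, board2, board3, board4 may be knocked a few centimetres aside while the robot is not near it.
It also fails if it takes over 208 s, if anything falls off the work surface, if the arm or the gripper's body presses on something with over 40 N, if the wrist force passes 120 N, or if a joint passes its speed limit or range.

## Working session

There is one attempt and no reset: what is moved stays moved. The work goes in short steps, Python scripts to look and compute and a tool call to move; the robot and the scene stay as the last step left them, time stands still between calls to the robot, and variables do not carry over. Pictures are saved under pics/ and viewed, about 12 in all and at most 16, crops included, and the job is handed in when it is done.

Besides the shell and the picture viewer there is one more tool, called after "Emit:" by a JSON object that holds its "op" and its "data", one argument or row to a line. apply_moves: Moves the arm, as the interface text tells. Its arguments: {"type":"object","properties":{"targets":{"type":"array","items":{"type":"array"}},"hand":{"type":"number"},"squeeze":{"type":"number"}},"required":["targets"]}

```bash
ls; mkdir -p pics; python3 - <<'E'
from cell import env
import cv2,numpy as np
o=env.get_obs(); print({k:np.round(v,3) for k,v in o.items()})
for n in ("top","scene"):
    p=env.read_camera(n); cv2.imwrite(f"pics/{n}0.png",p["image"][:,:,::-1])
    print(n,p["camera_matrix"],p["camera_from_world"])
    for t in ["board1_c","bay1","switch_tip","drawer_pull","strip","head_c","rack_c","adapter_c","eyecup_c"]:
        print(t,[(round(r["conf"],2),list(map(int,r["rect"]))) for r in env.regions_of(p,t)])
E
```

```text
pics
{'time_s': np.float64(0.0), 'qpos': array([65.093, 18.44 , -4.015, 83.175,  1.297, 78.542, -3.258]), 'joint_velocities': array([ 0.038, -0.04 ,  0.002, -0.036, -0.066,  0.012, -0.081]), 'effort': array([ 1.0000e-03, -4.9129e+01, -4.0300e-01, -3.1252e+01, -6.4000e-02,
        4.4000e-02,  0.0000e+00]), 'tool_pos': array([ 0.282, -0.585,  0.221]), 'tool_rot': array([-1.79889e+02,  8.00000e-03,  2.57180e+01]), 'force': array([-0.565,  0.207, -1.093]), 'wrist_torque': array([-0.051,  0.011,  0.   ]), 'grip_width': np.float64(0.087)}
top [[456.10522737   0.         318.7820169 ]
 [  0.         456.10522737 206.07826878]
 [  0.           0.           1.        ]] [[ 0.02540309 -0.99949613  0.01903066  0.04692942]
 [-0.98539966 -0.02824164 -0.16789852  0.56482264]
 [ 0.16835138 -0.01448766 -0.98562058  1.1855813 ]
 [ 0.          0.          0.          1.        ]]
board1_c [(0.5, [291, 203, 313, 217])]
bay1 [(0.57, [399, 182, 488, 269])]
switch_tip [(0.27, [268, 210, 286, 227])]
drawer_pull [(0.9, [189, 174, 351, 254])]
strip [(0.82, [192, 177, 348, 253])]
head_c [(0.95, [99, 157, 162
[... 241 characters left out ...]
      1.        ]] [[ 0.52427443  0.85149305 -0.00979285 -0.36471995]
 [ 0.67186795 -0.42068803 -0.60960236 -0.29190213]
 [-0.52319191  0.31301943 -0.79264687  1.70556721]
 [ 0.          0.          0.          1.        ]]
board1_c [(0.49, [308, 201, 331, 218])]
bay1 [(0.64, [141, 224, 241, 318]), (0.44, [434, 108, 480, 174])]
switch_tip []
drawer_pull [(0.75, [266, 136, 413, 254])]
strip [(0.76, [263, 136, 417, 249])]
head_c [(0.73, [431, 111, 478, 171]), (0.39, [146, 251, 156, 270])]
rack_c [(0.76, [260, 282, 301, 313]), (0.18, [264, 134, 416, 246])]
adapter_c [(0.65, [205, 317, 236, 347]), (0.61, [136, 225, 242, 317])]
eyecup_c [(0.68, [373, 224, 397, 245]), (0.44, [139, 226, 239, 318])]
```

```bash
python3 - <<'E'
import cv2
a=cv2.imread("pics/top0.png");cv2.imwrite("pics/top0b.png",cv2.resize(a[120:280,170:500],None,fx=2.4,fy=2.4,interpolation=cv2.INTER_CUBIC))
E
```

```text
(no output)
```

View pics/top0.png

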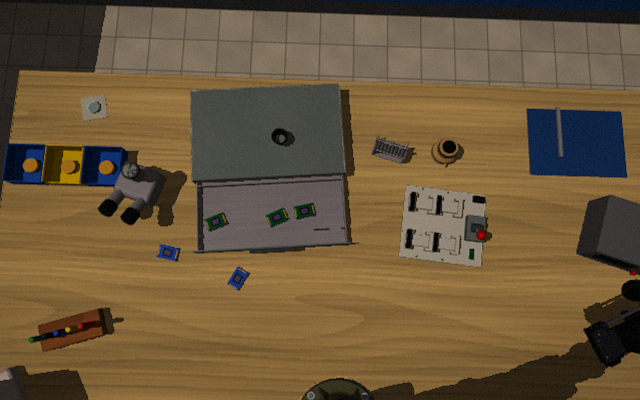

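View pics/top0b.png

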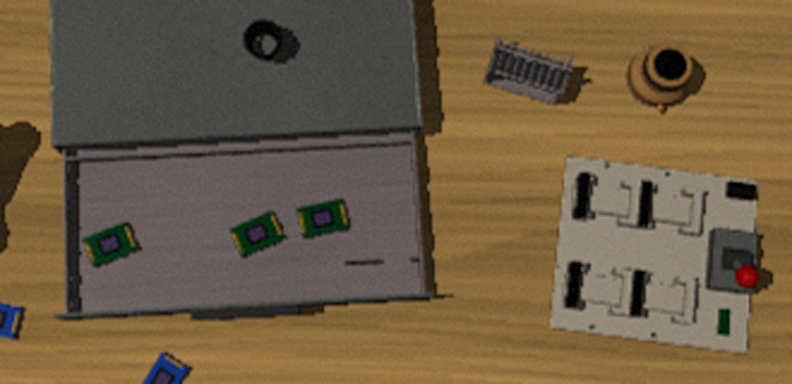

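Top view: three green boards in the drawer, near (305,211), (278,217) and (216,221). The blue boards at (168,253) and (238,278) lie on the bench, so they are decoys. The cradle is at about (443,226), its red toggle ball at (481,236), and the strip at (321,229) and (343,228). Next I back-project these points.

```bash
cat > h.py <<'E'
import numpy as np, cv2
from cell import env
from scipy.spatial.transform import Rotation as R
def top(u,v,z,p):
    K=p["camera_matrix"];T=p["camera_from_world"];Ri=T[:3,:3].T;c=-Ri@T[:3,3]
    d=Ri@np.linalg.solve(K,[u,v,1]);return c+d*(z-c[2])/d[2]
def wpose(p):
    o=env.get_obs()
    return R.from_euler("xyz",o["tool_rot"],degrees=True).as_matrix(),np.array(o["tool_pos"])
def wrist():
    Rt,t=wpose(None);p=env.read_camera("wrist");M=np.array(p["mount"])
    p["Rc"]=Rt@M[:3,:3];p["c"]=Rt@M[:3,3]+t;return p
def wray(u,v,z,p):
    K=p["camera_matrix"];x=(u-K[0,2])/K[0,0];y=(v-K[1,2])/K[1,1];r=np.hypot(x,y)
    d=p["Rc"]@np.array([x/r*np.sin(r),y/r*np.sin(r),np.cos(r)]) if r>0 else p["Rc"][:,2]
    return p["c"]+d*(z-p["c"][2])/d[2]
def wproj(X,p):
    K=p["camera_matrix"];q=p["Rc"].T@(np.asarray(X,float)-p["c"]);th=np.arctan2(np.hypot(q[0],q[1]),q[2]);a=np.arctan2(q[1],q[0])
    return K[0,2]+K[0,0]*th*np.cos(a),K[1,2]+K[1,1]*th*np.sin(a)
def tproj(X,p):
    q=p["camera_from_world"][:3,:3]@np.asarray(X,float)+p["camera_from_world"][:3,3];w=p["camera_matrix"]@q;return w[:2]/w[2]
E
python3 - <<'E'
from h import *
p=env.read_camera("top")
f=lambda cu,cv_:(170+cu/2.4,120+cv_/2.4)
P={"A":(323,218,.014),"B":(257,233,.014),"C":(110,244,.014),"stripL":(346,262,.016),"stripR":(383,261,.016),"strip2":(415,260,.016),"panelR":(430,297,.048),"panelL":(60,316,.048),"pull":(258,312,.044),
"cab front R":(418,131,.05),"cab front L":(55,147,.05),"crTL":(568,157,.018),"crTR":(757,183,.018),"crBL":(551,327,.018),"crBR":(746,352,.018),"ball":(747,275,.07),
"sh1":(638,293,.03),"sh2":(574,285,.03),"sh3":(646,203,.03),"sh4":(583,195,.03)}
for k,(a,b,z) in P.items(): print(k,np.round(top(*f(a,b),z,p),3))
w=wrist();print(w["camera_matrix"],w["mount"])
E
```

```text
A [0.555 0.101 0.014]
B [0.535 0.176 0.014]
C [0.517 0.344 0.014]
stripL [0.504 0.073 0.016]
stripR [0.506 0.03  0.016]
strip2 [ 0.508 -0.006  0.016]
panelR [ 0.464 -0.021  0.048]
panelL [0.432 0.386 0.048]
pull [0.442 0.169 0.044]
cab front R [ 0.652 -0.005  0.05 ]
cab front L [0.621 0.405 0.05 ]
crTL [ 0.634 -0.183  0.018]
crTR [ 0.61  -0.404  0.018]
crBL [ 0.436 -0.162  0.018]
crBR [ 0.414 -0.384  0.018]
ball [ 0.495 -0.369  0.07 ]
sh1 [ 0.476 -0.259  0.03 ]
sh2 [ 0.483 -0.186  0.03 ]
sh3 [ 0.58 -0.27  0.03]
sh4 [ 0.587 -0.197  0.03 ]
[[309.70691629   0.         313.84460149]
 [  0.         309.70691629 196.35048058]
 [  0.           0.           1.        ]] [[ 1.65414182e-06 -9.67975870e-01 -2.51043254e-01  6.80677606e-02]
 [ 9.99999445e-01 -2.62885841e-04  1.02022774e-03 -1.00315808e-03]
 [-1.05355155e-03 -2.51043116e-01  9.67975332e-01 -1.62594699e-01]
 [ 0.00000000e+00  0.00000000e+00  0.00000000e+00  1.00000000e+00]]
```

Emit:
{"op": "apply_moves", "data": {
  "targets": [
    [[31,37,0],[0,0,0.14]],
    [[62,74,0],[0,0,0.28]],
    [[93,111,0],[0,0,0.42]],
    [[124,148,-10],[0,0,0.56]],
    [[155,185,-20],[0,0,0.7]],
    [[186,222,-30],[0,0,0.84]],
    [[217,259,-40],[0,0,0.98]],
    [[248,295,-50],[0,0,1.12]]
  ]
}}

```text
time_s: 1.9
tool_pos: [0.5311, -0.2891, 0.1726]
tool_rot: [180.0, 0.0, 90.2]
force: [1.0, -1.5, -0.3]
grip_width: 0.0869
```

Emit:
{"op": "apply_moves", "data": {
  "targets": [
    [[0,0,0],[0,0,0]],
    [[0,0,0],[0,0,0]],
    [[0,0,0],[0,0,0]]
  ]
}}

```text
time_s: 2.2
tool_pos: [0.5293, -0.2922, 0.1727]
tool_rot: [-180.0, 0.1, 89.8]
force: [0.3, -1.1, 0.5]
grip_width: 0.0871
```

```bash
python3 - <<'E'
from h import *
w=wrist();cv2.imwrite("pics/w1.png",w["image"][:,:,::-1]);print(w["c"],env.get_obs()["tool_pos"],env.get_obs()["tool_rot"],env.get_obs()["qpos"])
import pickle;pickle.dump(w,open("w1.pkl","wb"))
E
```

```text
[ 0.52884376 -0.22281596  0.33521442] [ 0.52910747 -0.29258552  0.17281182] [-1.79992411e+02  6.33695141e-02  8.97043522e+01] [ 46.13552263  16.05533333 -23.54640639  93.07848153   6.72654292
  72.23931103  21.0585205 ]
```

View pics/w1.png

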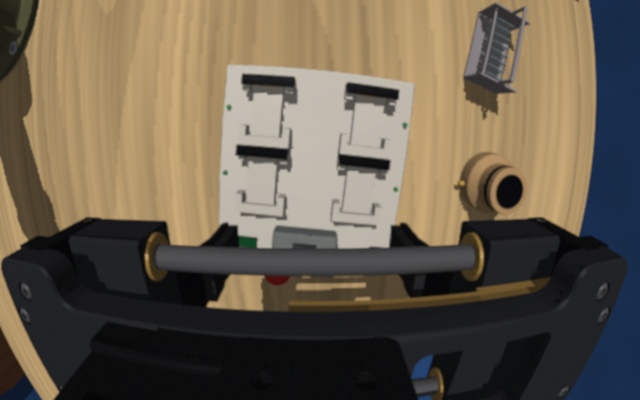

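The wrist view shows the cradle with all four bays empty: bay 1 (262,182), bay 2 (268,110), bay 3 (360,190), bay 4 (372,117). The shrouds are on the +y ends. I fit the cradle pose from the dark shroud corners.

```bash
cat > cradle.py <<'E'
from h import *
import pickle
w=pickle.load(open("w1.pkl","rb"));g=cv2.cvtColor(w["image"],cv2.COLOR_RGB2GRAY)
m=((g<55)*255).astype(np.uint8);m[:65]=0;m[172:]=0;m[:,:225]=0;m[:,405:]=0
cs=[c for c in cv2.findContours(m,cv2.RETR_EXTERNAL,cv2.CHAIN_APPROX_NONE)[0] if cv2.contourArea(c)>150]
boxes=[]
for c in cs:
    pts=np.array([wray(u,v,.0315,w)[:2] for u,v in c[:,0]])
    r=cv2.minAreaRect((pts*1000).astype(np.float32));boxes.append(r);print(np.round(r[0],1),np.round(r[1],1),round(r[2],1),cv2.boundingRect(c))
E
python3 cradle.py
```

```text
[ 578.6 -267.4] [10.1 51.1] 83.8 (339, 155, 50, 15)
[ 477.3 -256.8] [10.3 51.6] 84.4 (237, 146, 52, 14)
[ 586.3 -196.3] [ 9.5 50.9] 84.1 (347, 84, 51, 15)
[ 484.3 -185.7] [ 9.2 50.4] 84.2 (243, 75, 51, 12)
```

Emit:
{"op": "apply_moves", "data": {
  "targets": [
    [[0,45,0],[0,0,0]],
    [[0,90,0],[0,0,0]],
    [[0,135,0],[0,0,0]],
    [[0,180,0],[0,0,0]],
    [[0,220,0],[0,0,0]],
    [[0,260,0],[0,0,0]],
    [[0,300,0],[0,0,0]],
    [[0,300,0],[0,0,0]]
  ]
}}

```text
time_s: 3.05
tool_pos: [0.5299, 0.015, 0.1735]
tool_rot: [179.9, -0.1, 90.3]
force: [-0.0, 0.4, -0.7]
grip_width: 0.087
```

Emit:
{"op": "apply_moves", "data": {
  "targets": [
    [[0,0,0],[0,0,0]],
    [[0,0,0],[0,0,0]]
  ]
}}

```text
time_s: 3.25
tool_pos: [0.5301, 0.0067, 0.1727]
tool_rot: [180.0, 0.1, 89.7]
force: [-0.4, 0.2, -0.3]
grip_width: 0.087
```

```bash
python3 - <<'E'
from h import *
w=wrist();cv2.imwrite("pics/w2.png",w["image"][:,:,::-1]);print(w["c"],env.get_obs()["tool_pos"],env.get_obs()["tool_rot"],env.get_obs()["qpos"])
import pickle;pickle.dump(w,open("w2.pkl","wb"))
E
```

```text
[0.52971154 0.07609596 0.33519495] [0.53014753 0.00668255 0.17260375] [1.79991238e+02 5.01301785e-02 8.96488031e+01] [ 29.1258346    7.98984707 -35.25940981 102.94899581   4.93466291
  70.57636427  -7.86612217]
```

View pics/w2.png

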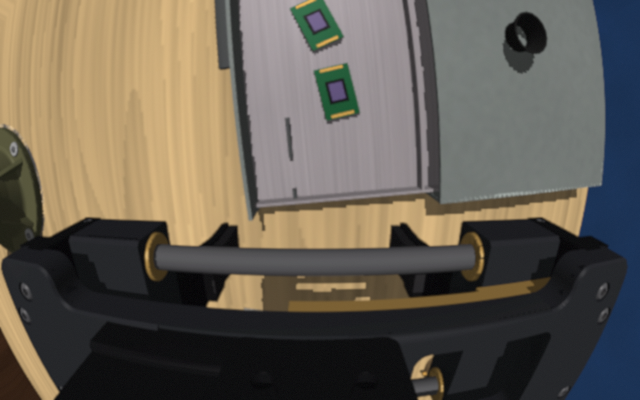

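Wrist view 2 shows board A at (337,92), board B at (318,22), the strip pieces at (288,118)-(291,160) and (295,188)-(297,197), and the right side wall along (258,205)-(430,190).

```bash
cat > brd.py <<'E'
from h import *
def boards(p,ray,roi=None):
    hsv=cv2.cvtColor(p["image"],cv2.COLOR_RGB2HSV)
    m=cv2.inRange(hsv,(45,80,25),(90,255,255))
    if roi is not None:
        mm=np.zeros_like(m);l,t,r,b=roi;mm[t:b,l:r]=m[t:b,l:r];m=mm
    m=cv2.morphologyEx(m,cv2.MORPH_CLOSE,np.ones((7,7)))
    out=[]
    for c in cv2.findContours(m,cv2.RETR_EXTERNAL,cv2.CHAIN_APPROX_NONE)[0]:
        if cv2.contourArea(c)<100: continue
        P=np.array([ray(u,v,p.get("z",.014),p)[:2] for u,v in c[:,0]])*1000
        r=cv2.minAreaRect(P.astype(np.float32));B=cv2.boxPoints(r)
        e=[B[1]-B[0],B[2]-B[1]];i=int(np.linalg.norm(e[1])>np.linalg.norm(e[0]));L=e[i];S=e[1-i]
        yaw=np.degrees(np.arctan2(L[1],L[0]))-90;yaw=(yaw+90)%180-90
        out.append((np.round(r[0],1),np.round([np.linalg.norm(S),np.linalg.norm(L)],1),round(yaw,1),cv2.boundingRect(c)))
    return out
E
python3 - <<'E'
from brd import *
import pickle
w=pickle.load(open("w2.pkl","rb"))
im=w["image"][:,:,::-1]
for b in boards(w,wray): print(b)
for n,(u,v,z) in {"sLt":(287.5,118,.016),"sLb":(292,160,.016),"sRt":(294.5,188,.016),"sRb":(297,198,.016),"wallL":(258,206,.026),"wallR":(415,192,.026),"panel top":(229,40,.048),"panel bot":(250,217,.048)}.items(): print(n,np.round(wray(u,v,z,w)*1000,1))
cv2.imwrite("pics/w2c.png",cv2.resize(im[80:220,220:440],None,fx=3.6,fy=3.6,interpolation=cv2.INTER_CUBIC))
p=env.read_camera("top")
for b in boards(p,top,(190,170,350,255)): print(b)
E
```

```text
(array([553.3, 102.8]), array([34.6, 52.8], dtype=float32), np.float32(13.6), (315, 64, 44, 56))
(array([533.6, 177.5]), array([35.7, 52.4], dtype=float32), np.float32(24.4), (291, 0, 52, 50))
sLt [503.1  75.4  16. ]
sLb [507.1  31.7  16. ]
sRt [509.1   1.8  16. ]
sRb [511.6  -9.2  16. ]
wallL [470.8 -15.   26. ]
wallR [637.5  -0.7  26. ]
panel top [450.7 153.3  48. ]
panel bot [466.2 -19.9  48. ]
(array([517.9, 343.3]), array([35.9, 52.4], dtype=float32), np.float32(24.0), (205, 213, 22, 18))
(array([534.9, 176.1]), array([35.8, 53. ], dtype=float32), np.float32(26.0), (266, 208, 23, 19))
(array([555.2, 101.7]), array([35.7, 51.2], dtype=float32), np.float32(13.8), (294, 203, 21, 16))
```

View pics/w2c.png

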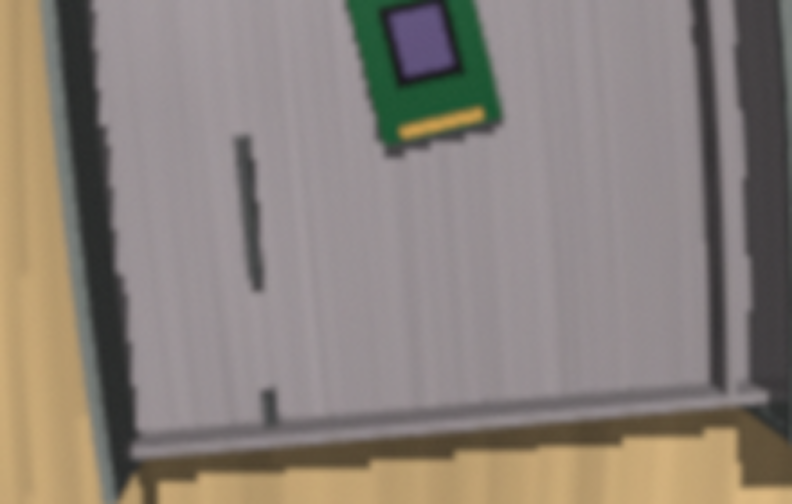

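Three boards, none hidden. Drawer yaw is about +5° and the corner about (528,18.6). The gap between A and B is too tight for the fingers, so I will press lightly on A's leading end and slide it towards the corner.

Emit:
{"op": "apply_moves", "data": {
  "targets": [
    [[7,20,-15],[0,0,0.03]],
    [[14,40,-30],[0,0,0.06]],
    [[20,60,-50],[0,0,0.089]],
    [[28,76,-80],[0,0,0.089]],
    [[28,76,-110],[0,0,0.089]],
    [[28,76,-135],[0,0,0.089]],
    [[28,76,-148],[0,0,0.089]],
    [[28,76,-153],[0,0,0.089]]
  ],
  "hand": 0
}}

```text
time_s: 4.15
tool_pos: [0.5573, 0.084, 0.0182]
tool_rot: [-179.9, 0.0, 94.9]
force: [0.1, -0.0, 0.1]
grip_width: 0.0308
```

Emit:
{"op": "apply_moves", "data": {
  "targets": [
    [[0,0,-2],[0,0,0]],
    [[0,0,-4],[0,0,0]],
    [[0,0,-5],[0,0,0]],
    [[0,0,-6],[0,0,0]],
    [[0,0,-6],[0,0,0]],
    [[0,0,-6],[0,0,0]]
  ]
}}

```text
time_s: 4.75
tool_pos: [0.5587, 0.0855, 0.0145]
tool_rot: [179.9, 0.0, 95.0]
force: [-0.6, -1.1, 4.1]
grip_width: 0.0005
```

Emit:
{"op": "apply_moves", "data": {
  "targets": [
    [[0,0,-1],[0,0,0]],
    [[0,0,-1],[0,0,0]],
    [[0,0,-1],[0,0,0]]
  ]
}}

```text
time_s: 5.05
tool_pos: [0.5587, 0.0854, 0.0144]
tool_rot: [179.9, 0.1, 95.0]
force: [-3.6, -0.4, 13.8]
grip_width: 0.0003
```

Emit:
{"op": "apply_moves", "data": {
  "targets": [
    [[-1,-4,0.5],[0,0,0]],
    [[-3,-11,0.5],[0,0,0]],
    [[-5,-18,0.5],[0,0,0]],
    [[-7,-26,0.5],[0,0,0]],
    [[-9,-34,0.5],[0,0,0]],
    [[-11,-40,0.5],[0,0,0]],
    [[-11,-40,0.5],[0,0,0]]
  ]
}}

```text
time_s: 5.75
tool_pos: [0.5461, 0.0432, 0.0124]
tool_rot: [-179.9, 0.1, 94.8]
force: [-0.3, 0.1, 0.6]
grip_width: 0.0003
```

```bash
cat > t.py <<'E'
from brd import *
p=env.read_camera("top")
C=np.array([528.0,18.6]);a=np.radians(5.0);Rm=np.array([[np.cos(a),np.sin(a)],[-np.sin(a),np.cos(a)]])
for b in boards(p,top,(190,170,350,255)): print(b[0],b[1],b[2],"rel",np.round(Rm@(b[0]-C),1),round(b[2]-5,1))
o=env.get_obs();print(np.round(o["tool_pos"]*1000,1),np.round(o["force"],1),"tool rel",np.round(Rm@(o["tool_pos"][:2]*1000-C),1),o["grip_width"])
E
python3 t.py
```

```text
[518.2 343.4] [35.4 52.4] 24.0 rel [ 18.5 324.4] 19.0
[534.6 176.9] [35.7 51.7] 25.2 rel [ 20.4 157.1] 20.2
[554.9 102.9] [35.3 50.8] 14.4 rel [34.1 81.6] 9.4
[546.5  44.2  12.6] [-0.   0.3 -0.1] tool rel [20.6 23.9] 0.0002536642424552059
```

Pressing slipped off, and board A did not move. I will instead push A towards the cabinet (+x) to clear B, then right, then forward.

Emit:
{"op": "apply_moves", "data": {
  "targets": [
    [[-4,8,20],[0,0,0]],
    [[-14,25,20],[0,0,0]],
    [[-24,42,20],[0,0,0]],
    [[-30,54,20],[0,0,0]],
    [[-30,54,10],[0,0,0]],
    [[-30,54,2],[0,0,0]],
    [[-30,54,-2.5],[0,0,0]],
    [[-30,54,-2.5],[0,0,0]]
  ]
}}

```text
time_s: 6.6
tool_pos: [0.5166, 0.0983, 0.0093]
tool_rot: [-179.9, 0.0, 94.9]
force: [0.4, 0.5, 0.2]
grip_width: 0.0002
```

Emit:
{"op": "apply_moves", "data": {
  "targets": [
    [[8,1,0],[0,0,0]],
    [[16,1,0],[0,0,0]],
    [[24,2,0],[0,0,0]],
    [[32,3,0],[0,0,0]],
    [[40,4,0],[0,0,0]],
    [[49,4,0],[0,0,0]],
    [[49,4,0],[0,0,0]],
    [[45,4,0],[0,0,0]]
  ]
}}

```text
time_s: 7.4
tool_pos: [0.5624, 0.1034, 0.0105]
tool_rot: [180.0, -0.0, 95.0]
force: [-0.5, 0.2, -0.1]
grip_width: 0.0005
```

```bash
python3 t.py
```

```text
[518.5 343.3] [34.9 51.8] 23.9 rel [ 18.8 324.3] 18.9
[534.9 176.1] [35.8 53. ] 26.0 rel [ 20.6 156.3] 21.0
[560.9 103.5  10.3] [-0.9  0.5 -0.9] tool rel [40.2 81.7] 0.00023719888701548
```

Emit:
{"op": "apply_moves", "data": {
  "targets": [
    [[-3,0,20],[0,0,0]],
    [[0,12,30],[0,0,0]],
    [[10,30,30],[0,0,0]],
    [[22,42,30],[0,0,0]],
    [[32,47,30],[0,0,0]],
    [[32,47,30],[0,0,0]]
  ]
}}

```text
time_s: 8.05
tool_pos: [0.595, 0.1517, 0.0408]
tool_rot: [179.9, -0.0, 95.1]
force: [0.5, 0.3, -0.4]
grip_width: -0.0
```

```bash
python3 t.py; python3 - <<'E'
from brd import *
w=wrist();cv2.imwrite("pics/w3.png",w["image"][:,:,::-1])
for b in boards(w,wray): print(b)
p=env.read_camera("scene");cv2.imwrite("pics/s3.png",cv2.resize(p["image"][120:280,220:430,::-1],None,fx=3,fy=3))
E
```

```text
[517.9 343.3] [35.9 52.4] 24.0 rel [ 18.2 324.3] 19.0
[594.1 150.7  40.4] [-0.1 -0.1  0.1] tool rel [ 77.4 125.8] 0.0007767038751517548
(array([533.5, 177.9]), array([35.5, 54. ], dtype=float32), np.float32(26.0), (186, 129, 78, 94))
```

View pics/s3.png

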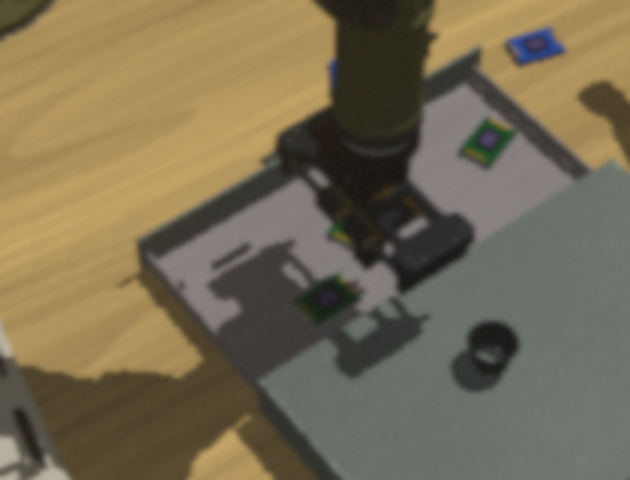

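```bash
cat >> t.py <<'E'
s=env.read_camera("scene")
for b in boards(s,top,(255,130,420,255)): print("scene",b[0],b[1],b[2],"rel",np.round(Rm@(b[0]-C),1),round(b[2]-5,1))
E
python3 t.py
```

```text
[518.2 343.4] [35.4 52.4] 24.0 rel [ 18.5 324.4] 19.0
[593.5 149.5  40.3] [ 0.2  0.2 -0.3] tool rel [ 76.6 124.7] 0.00016660809898312606
```

```bash
sed -i 's/<100/<40/; s/(45,80,25)/(40,60,15)/' brd.py; python3 t.py; python3 - <<'E'
from h import *
p=env.read_camera("scene");print(top(329.3,219.3,.014,p), p["image"][219,322:336])
E
```

```text
[518.4 343.9] [36.7 52.4] 22.6 rel [ 18.8 324.9] 17.6
[529.  190.3] [23.3 35. ] -61.5 rel [ 16. 171.] -66.5
[593.6 149.5  40.4] [-0.4 -0.4  0.3] tool rel [ 76.8 124.7] 0.0004015189004754046
scene [595.1 104. ] [33.1 47.1] 3.1 rel [74.3 79.2] -1.9
scene [516.6 344. ] [33.3 51.3] 24.3 rel [ 17.  325.2] 19.3
[0.59573812 0.10519619 0.014     ] [[26 39 23]
 [25 34 24]
 [26 30 23]
 [33 31 34]
 [37 33 41]
 [41 35 45]
 [42 36 48]
 [41 35 47]
 [39 35 46]
 [38 33 43]
 [32 27 35]
 [31 31 30]
 [25 32 24]
 [23 37 23]]
```

Emit:
{"op": "apply_moves", "data": {
  "targets": [
    [[0,0,-12],[0,0,0]],
    [[0,0,-24],[0,0,0]],
    [[0,0,-30],[0,0,0]],
    [[0,0,-30],[0,0,0]],
    [[1,-8,-30],[0,0,0]],
    [[2,-16,-30],[0,0,0]],
    [[2,-24,-30],[0,0,0]],
    [[3,-34,-30],[0,0,0]]
  ]
}}

```text
time_s: 9.25
tool_pos: [0.597, 0.1154, 0.0106]
tool_rot: [180.0, 0.0, 95.0]
force: [-0.3, -0.1, 0.4]
grip_width: 0.0001
```

Emit:
{"op": "apply_moves", "data": {
  "targets": [
    [[1,-9,0],[0,0,0]],
    [[2,-18,0],[0,0,0]],
    [[3,-27,0],[0,0,0]],
    [[3,-35,0],[0,0,0]],
    [[4,-41,0],[0,0,0]],
    [[4,-45,0],[0,0,0]],
    [[4,-48,0],[0,0,0]],
    [[4,-48,0],[0,0,0]]
  ]
}}

```text
time_s: 10.05
tool_pos: [0.601, 0.068, 0.0106]
tool_rot: [180.0, 0.0, 95.0]
force: [0.4, -0.0, 0.5]
grip_width: 0.0008
```

Emit:
{"op": "apply_moves", "data": {
  "targets": [
    [[0,-2,0],[0,0,0]],
    [[0,-4,0],[0,0,0]],
    [[0,-4,0],[0,0,0]]
  ]
}}

```text
time_s: 10.35
tool_pos: [0.601, 0.0643, 0.0106]
tool_rot: [180.0, 0.0, 95.0]
force: [-0.2, 0.3, -1.4]
grip_width: 0.0007
```

Emit:
{"op": "apply_moves", "data": {
  "targets": [
    [[0,-2,0],[0,0,0]],
    [[0,-2,0],[0,0,0]],
    [[0,-2,0],[0,0,0]]
  ]
}}

```text
time_s: 10.65
tool_pos: [0.6011, 0.0631, 0.0107]
tool_rot: [180.0, -0.0, 95.0]
force: [-0.1, 1.7, -0.1]
grip_width: 0.0003
```

```bash
python3 t.py
```

```text
[518.7 343.1] [36.7 54.1] 22.6 rel [ 19.  324.1] 17.6
[535.2 176.3] [37.4 51.7] 28.3 rel [ 20.9 156.5] 23.3
[601.1  63.1  10.7] [-0.4  2.3 -1.2] tool rel [76.7 38. ] 0.0005992281275586115
scene [601.2  27.1] [34.4 45.6] 8.0 rel [73.7  2.1] 3.0
scene [533.2 175.2] [35.1 51.7] 24.7 rel [ 18.8 155.6] 19.7
scene [516.1 344.1] [33.2 51.3] 23.3 rel [ 16.5 325.3] 18.3
```

Wall contact confirmed, with force rising at tool y'=38, so the corner sits about 1.5 mm further left than estimated. I lift and measure A again.

Emit:
{"op": "apply_moves", "data": {
  "targets": [
    [[0,6,0],[0,0,0]],
    [[0,10,30],[0,0,0]],
    [[-20,50,60],[0,0,0]],
    [[-30,95,90],[0,0,0]],
    [[-40,130,110],[0,0,0]],
    [[-50,160,110],[0,0,0]],
    [[-50,160,110],[0,0,0]]
  ]
}}

```text
time_s: 11.45
tool_pos: [0.5487, 0.229, 0.1223]
tool_rot: [179.9, -0.2, 95.5]
force: [0.3, -0.4, -0.1]
grip_width: 0.0005
```

```bash
python3 t.py; python3 - <<'E'
from brd import *
w=wrist();cv2.imwrite("pics/w4.png",w["image"][:,:,::-1])
p=env.read_camera("top");cv2.imwrite("pics/t4.png",cv2.resize(p["image"][120:280,180:500,::-1],None,fx=2.5,fy=2.5,interpolation=cv2.INTER_CUBIC))
E
```

```text
[518.4 343.9] [36.7 52.4] 22.6 rel [ 18.8 324.9] 17.6
[603.2  25.3] [34.9 53.1] 5.3 rel [75.5  0.1] 0.3
[549.8 225.1 121.2] [0.3 0.  0.1] tool rel [ 39.7 203.8] 0.0006746789489278255
scene [601.4  27.2] [32.8 45.8] 7.3 rel [73.9  2.2] 2.3
scene [533.3 177.4] [33.8 48.5] 26.3 rel [ 19.1 157.7] 21.3
scene [520.5 348.5] [23.  54.2] 18.1 rel [ 21.3 329.3] 13.1
```

View pics/t4.png

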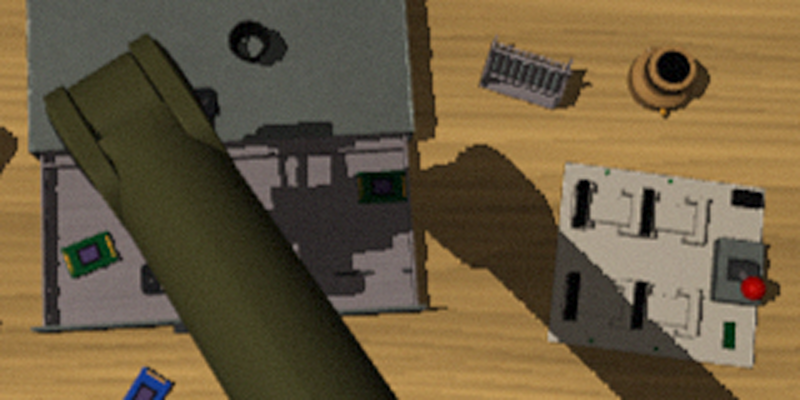

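A sits flat against the right wall at crop (382,187). I straddle it with the jaws along x and slide it to the strip.

Emit:
{"op": "apply_moves", "data": {
  "targets": [
    [[8,-40,0],[0,0,0]],
    [[18,-80,0],[0,0,0]],
    [[30,-120,-15],[0,0,0]],
    [[42,-160,-35],[0,0,0]],
    [[54,-198,-60],[0,0,0]],
    [[54,-198,-85],[0,0,0]],
    [[54,-198,-95],[0,0,0]],
    [[54,-198,-95],[0,0,0]]
  ],
  "hand": 46
}}

```text
time_s: 12.45
tool_pos: [0.6033, 0.0239, 0.0236]
tool_rot: [-179.8, -0.0, 94.9]
force: [-0.8, -0.0, 0.6]
grip_width: 0.0452
```

Emit:
{"op": "apply_moves", "data": {
  "targets": [
    [[0,0,-5],[0,0,0]],
    [[0,0,-10],[0,0,0]],
    [[0,0,-15],[0,0,0]],
    [[0,0,-16],[0,0,0]],
    [[0,0,-16],[0,0,0]]
  ]
}}

```text
time_s: 12.95
tool_pos: [0.605, 0.0246, 0.0096]
tool_rot: [180.0, 0.0, 95.0]
force: [0.4, 0.4, -0.2]
grip_width: 0.0464
```

```bash
python3 t.py
```

```text
[518.3 343.2] [36.9 52.4] 24.9 rel [ 18.6 324.2] 19.9
[535.2 176.3] [37.4 51.7] 28.3 rel [ 20.9 156.5] 23.3
[605.1  24.5   9.8] [-0.2 -0.3 -0. ] tool rel [77.3 -0.8] 0.046060096195153326
scene [533.3 177.4] [33.8 48.5] 26.3 rel [ 19.1 157.7] 21.3
scene [516.2 344. ] [33.  51.3] 23.7 rel [ 16.6 325.2] 18.7
```

Emit:
{"op": "apply_moves", "data": {
  "targets": [
    [[-9,1,0],[0,0,0]],
    [[-18,0,0],[0,0,0]],
    [[-27,0,0],[0,0,0]],
    [[-36,-1,0],[0,0,0]],
    [[-45,-2,0],[0,0,0]],
    [[-54,-2.5,0],[0,0,0]],
    [[-63,-3,0],[0,0,0]],
    [[-70,-4,0],[0,0,0]]
  ]
}}

```text
time_s: 13.85
tool_pos: [0.5341, 0.0203, 0.0096]
tool_rot: [-180.0, 0.0, 95.0]
force: [0.4, 0.4, 0.2]
grip_width: 0.046
```

Emit:
{"op": "apply_moves", "data": {
  "targets": [
    [[-5,-0.4,0],[0,0,0]],
    [[-9,-0.8,0],[0,0,0]],
    [[-9,-0.8,0],[0,0,0]]
  ]
}}

```text
time_s: 14.15
tool_pos: [0.5254, 0.0194, 0.0095]
tool_rot: [-180.0, 0.0, 95.0]
force: [-0.0, 0.3, 0.4]
grip_width: 0.046
```

Emit:
{"op": "apply_moves", "data": {
  "targets": [
    [[-1,0,0],[0,0,0]],
    [[-2,0,0],[0,0,0]],
    [[-2,0,0],[0,0,0]]
  ]
}}

```text
time_s: 14.45
tool_pos: [0.5241, 0.0196, 0.0096]
tool_rot: [180.0, -0.0, 95.0]
force: [0.3, 0.1, -0.4]
grip_width: 0.0458
```

Emit:
{"op": "apply_moves", "data": {
  "targets": [
    [[-1,0,0],[0,0,0]],
    [[-2,0,0],[0,0,0]],
    [[-2,0,0],[0,0,0]]
  ]
}}

```text
time_s: 14.75
tool_pos: [0.5223, 0.0195, 0.0097]
tool_rot: [180.0, 0.0, 95.0]
force: [0.6, 0.2, 0.2]
grip_width: 0.0458
```

Emit:
{"op": "apply_moves", "data": {
  "targets": [
    [[-1,0,0],[0,0,0]],
    [[-2,0,0],[0,0,0]],
    [[-2,0,0],[0,0,0]]
  ]
}}

```text
time_s: 15.05
tool_pos: [0.5222, 0.0196, 0.0105]
tool_rot: [179.7, 0.0, 95.0]
force: [6.1, -0.6, -0.1]
grip_width: 0.0461
```

Emit:
{"op": "apply_moves", "data": {
  "targets": [
    [[-1,0,0],[0,0,0]],
    [[-1,0,0],[0,0,0]],
    [[-1,0,0],[0,0,0]]
  ]
}}

```text
time_s: 15.35
tool_pos: [0.5221, 0.0196, 0.0109]
tool_rot: [179.6, 0.0, 95.0]
force: [6.7, -0.2, -0.4]
grip_width: 0.0463
```

```bash
python3 t.py; python3 - <<'E'
from h import *
w=wrist();a=w["image"][:,:,::-1];cv2.imwrite("pics/w5.png",cv2.resize(a[100:330,170:470],None,fx=2.6,fy=2.6,interpolation=cv2.INTER_CUBIC))
E
```

```text
[518.7 342.8] [37. 54.] 24.0 rel [ 19.  323.8] 19.0
[535.2 176.3] [37.5 51.7] 28.3 rel [ 20.9 156.5] 23.3
[522.2  19.6  10.9] [ 6.6 -0.4  0.2] tool rel [-5.7  1.5] 0.04606242572211192
scene [533.3 177.1] [33.5 48.6] 25.3 rel [ 19.1 157.4] 20.3
scene [516.7 344.1] [32.5 51.3] 24.3 rel [ 17.1 325.2] 19.3
```

View pics/w5.png

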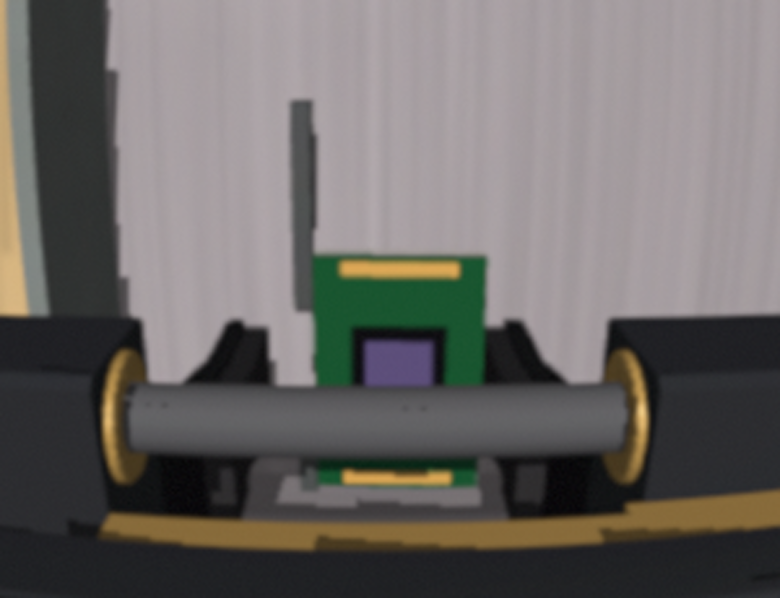

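The view shows A's long edge flush on the strip, at crop x≈313. I re-seat it against the side wall before gripping.

Emit:
{"op": "apply_moves", "data": {
  "targets": [
    [[1.5,0,0],[0,0,0]],
    [[1.5,0,15],[0,0,0]],
    [[3,0,30],[0,0,0]],
    [[5,25,30],[0,0,0]],
    [[5.5,44,30],[0,0,0]],
    [[5.5,44,30],[0,0,0]]
  ]
}}

```text
time_s: 16.1
tool_pos: [0.5234, 0.0667, 0.0401]
tool_rot: [-179.9, -0.1, 95.2]
force: [-0.9, 0.3, -0.3]
grip_width: 0.0458
```

Emit:
{"op": "apply_moves", "data": {
  "targets": [
    [[0,0,0],[0,0,0]],
    [[0,0,0],[0,0,0]],
    [[0,0,-10],[0,0,0]],
    [[0,0,-20],[0,0,0]],
    [[0,0,-29],[0,0,0]],
    [[0,0,-29],[0,0,0]],
    [[0,-3,-29],[0,0,0]],
    [[0,-5,-29],[0,0,0]]
  ],
  "hand": 0
}}

```text
time_s: 16.9
tool_pos: [0.5242, 0.0582, 0.0102]
tool_rot: [-180.0, 0.0, 95.0]
force: [-0.3, -0.2, 0.1]
grip_width: 0.0006
```

Emit:
{"op": "apply_moves", "data": {
  "targets": [
    [[0,-1,0],[0,0,0]],
    [[0,-2,0],[0,0,0]],
    [[0,-2,0],[0,0,0]]
  ]
}}

```text
time_s: 17.2
tool_pos: [0.5245, 0.0567, 0.0107]
tool_rot: [180.0, -0.0, 95.0]
force: [-0.5, 0.5, -0.7]
grip_width: 0.0004
```

Emit:
{"op": "apply_moves", "data": {
  "targets": [
    [[0,-1,0],[0,0,0]],
    [[0,-1,0],[0,0,0]]
  ]
}}

```text
time_s: 17.4
tool_pos: [0.5245, 0.0565, 0.0107]
tool_rot: [180.0, -0.1, 95.0]
force: [-0.2, 3.4, -0.8]
grip_width: 0.0003
```

Emit:
{"op": "apply_moves", "data": {
  "targets": [
    [[0,3,0],[0,0,0]],
    [[0,4,15],[0,0,0]],
    [[0,4,30],[0,0,0]],
    [[1,-10,30],[0,0,0]],
    [[2.7,-36,30],[0,0,0]],
    [[2.7,-36,30],[0,0,0]],
    [[2.7,-36,15],[0,0,0]],
    [[2.7,-36,8],[0,0,0]]
  ],
  "hand": 50
}}

```text
time_s: 18.2
tool_pos: [0.5263, 0.0195, 0.0171]
tool_rot: [-179.9, -0.0, 95.0]
force: [-0.6, -0.2, -0.7]
grip_width: 0.0486
```

Emit:
{"op": "apply_moves", "data": {
  "targets": [
    [[0,0,-5],[0,0,0]],
    [[0,0,-9],[0,0,0]],
    [[0,0,-9],[0,0,0]]
  ]
}}

```text
time_s: 18.5
tool_pos: [0.5269, 0.0202, 0.009]
tool_rot: [-180.0, -0.0, 95.1]
force: [0.1, 0.0, 0.9]
grip_width: 0.0501
```

Emit:
{"op": "apply_moves", "data": {
  "targets": [
    [[0,0,0],[0,0,0]],
    [[0,0,0],[0,0,0]],
    [[0,0,0],[0,0,0]],
    [[0,0,0],[0,0,0]],
    [[0,0,0],[0,0,0]]
  ],
  "hand": 30,
  "squeeze": 15
}}

```text
time_s: 19.0
tool_pos: [0.5274, 0.0197, 0.0097]
tool_rot: [180.0, -0.0, 95.0]
force: [0.1, 0.1, 0.4]
grip_width: 0.0354
```

```bash
python3 t.py
```

```text
[518.4 343.3] [37.  52.8] 24.0 rel [ 18.7 324.3] 19.0
[535.2 176.3] [37.4 51.7] 28.3 rel [ 20.9 156.5] 23.3
[527.4  19.7   9.8] [-0.5  0.9  0.9] tool rel [-0.5  1.1] 0.035521832672189356
scene [534.1 176. ] [33.5 51.6] 26.0 rel [ 19.8 156.3] 21.0
scene [516.7 344.1] [32.5 51.3] 24.3 rel [ 17.1 325.2] 19.3
```

A is squared and gripped (35.5 mm). Lift it straight up, carry it over bay 2, yaw to the cradle, and tilt 15°.

Emit:
{"op": "apply_moves", "data": {
  "targets": [
    [[0,0,8],[0,0,0]],
    [[0,0,24],[0,0,0]],
    [[0,0,45],[0,0,0]],
    [[0,0,70],[0,0,0]],
    [[0,0,95],[0,0,0]],
    [[0,0,95],[0,0,0]]
  ]
}}

```text
time_s: 19.7
tool_pos: [0.5297, 0.0197, 0.1093]
tool_rot: [179.6, 0.1, 95.0]
force: [1.4, 0.0, 1.1]
grip_width: 0.0357
```

Emit:
{"op": "apply_moves", "data": {
  "targets": [
    [[-7,-34,0],[0,0,-0.03]],
    [[-14,-70,0],[0,0,-0.06]],
    [[-21,-105,0],[0,0,-0.09]],
    [[-28,-140,0],[0,0,-0.12]],
    [[-36,-175,0],[0,0,-0.15]],
    [[-42,-210,0],[0,0,-0.17]],
    [[-48,-238,0],[0,0,-0.19]],
    [[-48,-238,0],[0,0,-0.19]]
  ]
}}

```text
time_s: 20.5
tool_pos: [0.4768, -0.2236, 0.1044]
tool_rot: [-179.9, 0.1, 83.6]
force: [-0.6, -0.0, -0.3]
grip_width: 0.0357
```

Emit:
{"op": "apply_moves", "data": {
  "targets": [
    [[0,0,-12],[-0.1,0.01,0]],
    [[0,0,-25],[-0.2,0.021,0]],
    [[0,0,-38],[-0.261,0.027,0]],
    [[0,0,-45],[-0.261,0.027,0]],
    [[0,0,-45],[-0.261,0.027,0]],
    [[0,0,-45],[-0.261,0.027,0]]
  ]
}}

```text
time_s: 21.1
tool_pos: [0.4791, -0.2193, 0.06]
tool_rot: [180.0, 15.0, 84.0]
force: [0.1, 0.2, 0.3]
grip_width: 0.0358
```

```bash
python3 - <<'E'
from h import *
o=env.get_obs();print(o["tool_pos"],o["tool_rot"],o["grip_width"],o["force"])
w=wrist();a=w["image"][:,:,::-1];cv2.imwrite("pics/w6.png",cv2.resize(a[60:330,150:490],None,fx=2.2,fy=2.2,interpolation=cv2.INTER_CUBIC))
import pickle;pickle.dump(w,open("w6.pkl","wb"))
E
```

```text
[ 0.47914689 -0.21934206  0.06003801] [179.99171565  15.001243    84.00981307] 0.03578435372943821 [0.07625424 0.15119003 0.30926139]
```

View pics/w6.png

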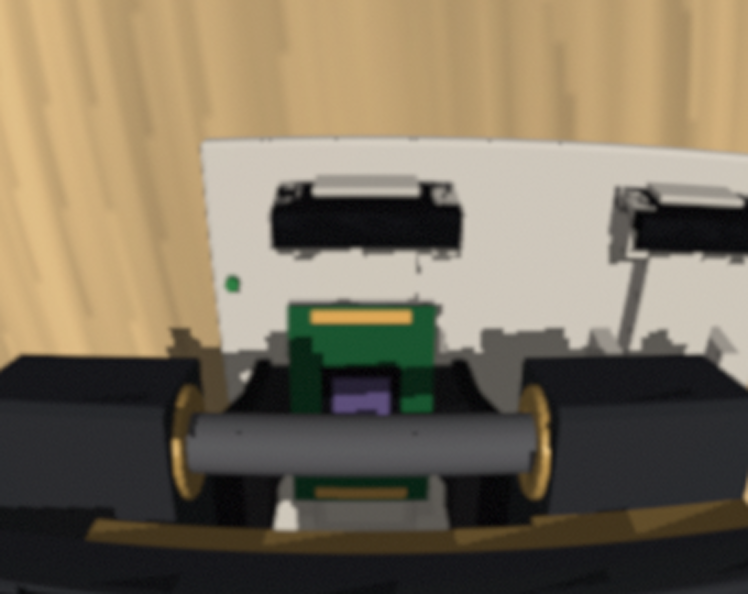

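Tilted over bay 2, the wrist view shows the board's +y end at crop (289–437,303) and the shroud lip at crop (272–462,248). I work out the lateral offset.

```bash
cat > off.py <<'E'
from h import *
import pickle,sys
w=pickle.load(open(sys.argv[1],"rb"));o=env.get_obs();t=o["tool_pos"]
a=np.radians(-5.9);ex=np.array([np.cos(a),np.sin(a)]);ey=np.array([-np.sin(a),np.cos(a)])
px=eval(sys.argv[2]) # name:(u,v,z) crop coords
for n,(u,v,z) in px.items():
    P=wray(150+u/2.2,60+v/2.2,z,w)[:2];d=(P-t[:2])*1000;print(n,np.round(P*1000,1),"from tcp, cradle axes:",np.round([d@ex,d@ey],1))
E
python3 off.py w6.pkl '{"shL":(272,248,.028),"shR":(462,248,.028),"bL":(289,304,.0572),"bR":(437,304,.0572),"shTL":(276,186,.0315),"shTR":(461,186,.0315),"sh4L":(634,252,.028)}'
```

```text
shL [ 456.8 -188.8] from tcp, cradle axes: [-25.6  28.4]
shR [ 509.7 -194.3] from tcp, cradle axes: [27.5 28.4]
bL [ 464.1 -190.8] from tcp, cradle axes: [-18.2  27.2]
bR [ 499.6 -194.5] from tcp, cradle axes: [17.6 27.1]
shTL [ 461.4 -169.5] from tcp, cradle axes: [-23.   48.1]
shTR [ 509.7 -174.5] from tcp, cradle axes: [25.6 48.1]
sh4L [ 561.4 -200.3] from tcp, cradle axes: [79.6 27.8]
```

Emit:
{"op": "apply_moves", "data": {
  "targets": [
    [[1,0,-8],[0,0,0]],
    [[1,0,-16],[0,0,0]],
    [[1,0,-22],[0,0,0]],
    [[1,0,-26],[0,0,0]],
    [[1,0,-29],[0,0,0]],
    [[1,0,-31],[0,0,0]],
    [[1,0,-32],[0,0,0]],
    [[1,0,-32],[0,0,0]]
  ]
}}

```text
time_s: 21.95
tool_pos: [0.4803, -0.2184, 0.0276]
tool_rot: [180.0, 15.0, 84.1]
force: [-1.0, 0.7, -1.0]
grip_width: 0.0352
```

```bash
python3 - <<'E'
from h import *
o=env.get_obs();print(o["tool_pos"],o["tool_rot"],o["grip_width"],o["force"])
w=wrist();a=w["image"][:,:,::-1];cv2.imwrite("pics/w7.png",cv2.resize(a[60:330,150:490],None,fx=2.2,fy=2.2,interpolation=cv2.INTER_CUBIC))
import pickle;pickle.dump(w,open("w7.pkl","wb"))
E
```

```text
[ 0.48025609 -0.21838985  0.0275533 ] [179.99883355  15.03462983  84.10827167] 0.0351677488071147 [-0.98058321  0.66890841 -0.95970622]
```

View pics/w7.png

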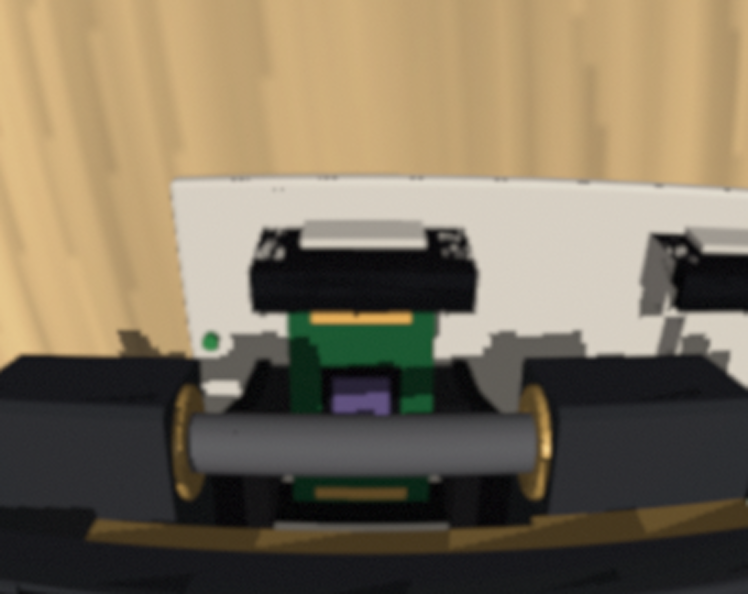

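Board A is centred on the shroud (363 vs 364) with no contact forces. I slide it under the lip and lay it flat.

Emit:
{"op": "apply_moves", "data": {
  "targets": [
    [[0.3,2,0],[0,0,0]],
    [[0.5,4,0],[0,0,0]],
    [[0.6,5.8,0],[0,0,0]],
    [[0.6,5.8,0],[0,0,0]],
    [[0.6,5.8,0],[0,0,0]]
  ]
}}

```text
time_s: 22.5
tool_pos: [0.4808, -0.2126, 0.0276]
tool_rot: [180.0, 15.0, 84.1]
force: [0.0, 0.7, -0.0]
grip_width: 0.0357
```

Emit:
{"op": "apply_moves", "data": {
  "targets": [
    [[0,0.2,-1.2],[0.05,-0.005,0]],
    [[0,0.2,-2.5],[0.1,-0.01,0]],
    [[0,0.2,-4],[0.15,-0.016,0]],
    [[0,0.2,-5.3],[0.2,-0.021,0]],
    [[0,0.2,-5.3],[0.2,-0.021,0]]
  ]
}}

```text
time_s: 23.0
tool_pos: [0.4807, -0.2135, 0.0222]
tool_rot: [180.0, 3.4, 83.9]
force: [-0.1, 0.3, 0.2]
grip_width: 0.0353
```

Emit:
{"op": "apply_moves", "data": {
  "targets": [
    [[0,0,-1],[0.03,-0.003,0]],
    [[0,0,-2],[0.061,-0.006,0]],
    [[0,0,-2],[0.061,-0.006,0]],
    [[0,0,-2],[0.061,-0.006,0]]
  ]
}}

```text
time_s: 23.4
tool_pos: [0.4807, -0.2123, 0.0202]
tool_rot: [-180.0, 0.1, 84.1]
force: [-0.0, 0.9, -0.3]
grip_width: 0.0358
```

Flat at z=20.2, with no forces. Release, lift straight up and check.

Emit:
{"op": "apply_moves", "data": {
  "targets": [
    [[0,0,0],[0,0,0]],
    [[0,0,0],[0,0,0]],
    [[0,0,0],[0,0,0]],
    [[0,0,0],[0,0,0]],
    [[0,0,10],[0,0,0]],
    [[0,0,35],[0,0,0]],
    [[0,0,70],[0,0,0]],
    [[0,0,100],[0,0,0]]
  ],
  "hand": 50
}}

```text
time_s: 24.2
tool_pos: [0.4811, -0.2124, 0.1224]
tool_rot: [179.9, 0.0, 84.1]
force: [0.6, -0.3, 0.4]
grip_width: 0.0502
```

Emit:
{"op": "apply_moves", "data": {
  "targets": [
    [[0,-30,20],[0,0,0]],
    [[0,-60,25],[0,0,0]],
    [[0,-60,25],[0,0,0]]
  ]
}}

```text
time_s: 24.5
tool_pos: [0.4806, -0.2781, 0.1475]
tool_rot: [179.8, 0.2, 83.7]
force: [-0.7, -0.6, 0.6]
grip_width: 0.0498
```

```bash
python3 t.py; python3 - <<'E'
from brd import *
w=wrist();w["z"]=.024
for b in boards(w,wray,(200,0,420,190)): print(b)
a=w["image"][:,:,::-1];cv2.imwrite("pics/w8.png",cv2.resize(a[20:260,200:440],None,fx=2.4,fy=2.4,interpolation=cv2.INTER_CUBIC))
import pickle;pickle.dump(w,open("w8.pkl","wb"))
E
```

```text
[518.4 343.3] [37.  52.8] 24.0 rel [ 18.7 324.3] 19.0
[535.5 175.9] [36.7 53.9] 26.0 rel [ 21.2 156. ] 21.0
[ 480.6 -275.   146.5] [-0.2  1.2  1. ] tool rel [ -72.8 -288.3] 0.05038429356729084
scene [534.2 176.3] [33.4 51.6] 26.9 rel [ 19.9 156.6] 21.9
scene [516.5 345.4] [32.4 50.9] 18.7 rel [ 17.  326.6] 13.7
(array([ 479.7, -213.1]), array([35.5, 49.8], dtype=float32), np.float32(-5.8), (287, 101, 40, 55))
```

View pics/w8.png

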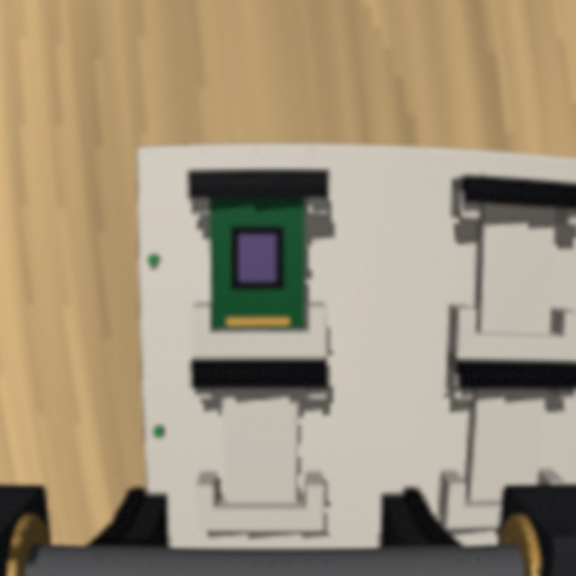

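A lies flat in bay 2, its end under the lip. Now board B: the closed fingers go behind its far (+y) end.

Emit:
{"op": "apply_moves", "data": {
  "targets": [
    [[6,40,0],[0,0,0.04]],
    [[12,82,0],[0,0,0.08]],
    [[18,124,0],[0,0,0.12]],
    [[24,166,0],[0,0,0.16]],
    [[30,208,0],[0,0,0.19]],
    [[34,250,0],[0,0,0.19]],
    [[38,292,0],[0,0,0.19]],
    [[42,334,0],[0,0,0.19]]
  ],
  "hand": 0
}}

```text
time_s: 25.45
tool_pos: [0.5218, 0.0646, 0.1452]
tool_rot: [-180.0, 0.0, 95.1]
force: [0.4, -0.6, 1.3]
grip_width: 0.0016
```

Emit:
{"op": "apply_moves", "data": {
  "targets": [
    [[3,42,0],[0,0,0]],
    [[5,84,0],[0,0,0]],
    [[7,126,-20],[0,0,0]],
    [[9,162,-60],[0,0,0]],
    [[9,162,-100],[0,0,0]],
    [[9,162,-120],[0,0,0]],
    [[9,162,-120],[0,0,0]]
  ]
}}

```text
time_s: 26.15
tool_pos: [0.5277, 0.2239, 0.0218]
tool_rot: [-179.6, 0.1, 95.2]
force: [-0.3, -0.2, 0.1]
grip_width: 0.0004
```

```bash
python3 t.py
```

```text
[518.5 343.6] [36.7 53.2] 22.6 rel [ 18.9 324.6] 17.6
[529.6 224.3  24.1] [-0.6  0.9 -0.1] tool rel [ 19.5 204.8] 0.0004748593920208563
scene [533.3 177.1] [31.5 48.6] 25.3 rel [ 19.1 157.4] 20.3
scene [513.3 350.4] [34.2 35.7] -59.7 rel [ 14.3 331.8] -64.7
```

Emit:
{"op": "apply_moves", "data": {
  "targets": [
    [[2,0,-8],[0,0,0]],
    [[2,0,-14],[0,0,0]],
    [[2,-4,-14],[0,0,0]],
    [[3,-10,-14],[0,0,0]],
    [[3,-16,-14],[0,0,0]],
    [[4,-23,-14],[0,0,0]],
    [[5,-30,-14],[0,0,0]],
    [[5.5,-38,-14],[0,0,0]]
  ]
}}

```text
time_s: 27.05
tool_pos: [0.5376, 0.1848, 0.0114]
tool_rot: [180.0, -0.0, 95.0]
force: [0.5, 1.3, 0.2]
grip_width: 0.0005
```

Emit:
{"op": "apply_moves", "data": {
  "targets": [
    [[1,-9,0],[0,0,0]],
    [[1.6,-18,0],[0,0,0]],
    [[2.4,-27,0],[0,0,0]],
    [[3.2,-36,0],[0,0,0]],
    [[4,-45,0],[0,0,0]],
    [[4.7,-54,0],[0,0,0]],
    [[5.5,-63,0],[0,0,0]],
    [[5.5,-63,0],[0,0,0]]
  ]
}}

```text
time_s: 27.85
tool_pos: [0.5431, 0.1205, 0.0112]
tool_rot: [-180.0, 0.1, 94.8]
force: [-0.2, -0.4, 0.2]
grip_width: 0.0002
```

```bash
python3 t.py
```

```text
[518.8 343.5] [36.2 52.4] 24.7 rel [ 19.2 324.5] 19.7
[542.9 121.6  11.2] [-0.1  1.2  0.2] tool rel [ 23.8 101.3] 0.0008429908685462028
scene [524.5  80.9] [36.7 51. ] -3.9 rel [ 1.9 62.4] -8.9
scene [516.1 344.1] [33.2 51.3] 23.3 rel [ 16.5 325.3] 18.3
```

B rotated off-centre, now at rel (2,62) and -9°. I back off and re-centre the pusher to square it.

Emit:
{"op": "apply_moves", "data": {
  "targets": [
    [[-0.7,9,0],[0,0,0]],
    [[-10,8,0],[0,0,0]],
    [[-23.5,7,0],[0,0,0]],
    [[-23.5,7,0],[0,0,0]],
    [[-23,1,0],[0,0,0]],
    [[-22.5,-5,0],[0,0,0]],
    [[-22,-11,0],[0,0,0]],
    [[-22,-11,0],[0,0,0]]
  ]
}}

```text
time_s: 28.75
tool_pos: [0.5214, 0.1099, 0.0112]
tool_rot: [180.0, 0.0, 94.9]
force: [0.6, -0.1, 0.8]
grip_width: 0.0003
```

```bash
python3 t.py; python3 - <<'E'
from h import *
w=wrist();a=w["image"][:,:,::-1];cv2.imwrite("pics/w9.png",cv2.resize(a[100:330,170:470],None,fx=2.6,fy=2.6,interpolation=cv2.INTER_CUBIC))
E
```

```text
[518.4 343.9] [36.7 52.4] 22.6 rel [ 18.8 324.9] 17.6
[521.2 110.6  11.2] [-0.1  0.1  0. ] tool rel [ 1.3 92.2] 0.0005080318633212024
scene [530.8  69.6] [33.1 45.9] -0.1 rel [ 7.2 50.6] -5.1
scene [516.3 344.2] [32.7 51.3] 23.3 rel [ 16.7 325.4] 18.3
```

Emit:
{"op": "apply_moves", "data": {
  "targets": [
    [[-1,6,0],[0,0,0]],
    [[-1,10,25],[0,0,0]],
    [[0,45,60],[0,0,0]],
    [[0,85,80],[0,0,0]],
    [[0,120,80],[0,0,0]],
    [[0,120,80],[0,0,0]]
  ]
}}

```text
time_s: 29.5
tool_pos: [0.5194, 0.2394, 0.093]
tool_rot: [179.9, -0.3, 95.5]
force: [-0.8, 0.1, 0.2]
grip_width: 0.0002
```

```bash
python3 t.py
```

```text
[514.3 352.8] [34.2 35.9] -66.0 rel [ 15.5 334.1] -71.0
[528.4  71.2] [47.3 49.9] 1.3 rel [ 5.  52.4] -3.7
[519.6 235.8  91.9] [ 0.6 -0.1 -0.1] tool rel [ 10.6 217.1] 0.00033906971348479116
scene [531.5  69.5] [34.4 45.9] 0.3 rel [ 7.9 50.4] -4.7
scene [515.6 343.9] [34.9 52.9] 19.5 rel [ 16.  325.1] 14.5
```

```bash
python3 - <<'E'
from h import *
p=env.read_camera("top");cv2.imwrite("pics/t9.png",cv2.resize(p["image"][175:255,270:360,::-1],None,fx=7,fy=7,interpolation=cv2.INTER_CUBIC))
E
```

```text
(no output)
```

View pics/t9.png

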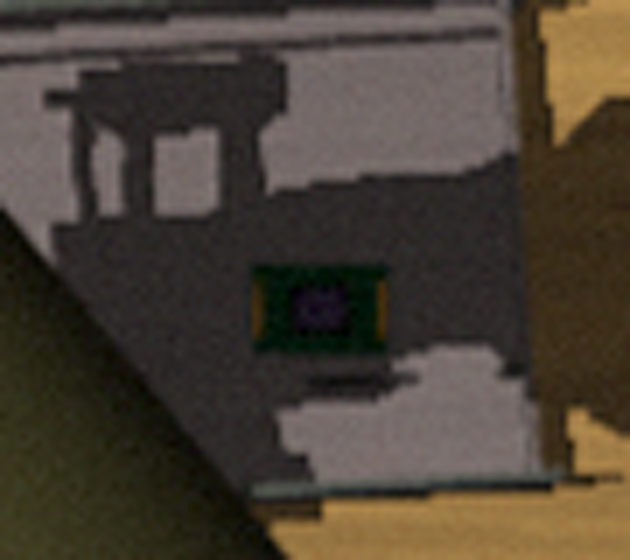

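B is now at rel about (6,51), nearly square (-3°). I push it to the wall with the pusher centred.

Emit:
{"op": "apply_moves", "data": {
  "targets": [
    [[1,-40,0],[0,0,0]],
    [[2,-80,-20],[0,0,0]],
    [[4,-120,-50],[0,0,0]],
    [[5,-120,-72],[0,0,0]],
    [[5,-120,-82],[0,0,0]],
    [[5,-121,-82],[0,0,0]],
    [[5.5,-129,-82],[0,0,0]],
    [[6,-137,-82],[0,0,0]]
  ]
}}

```text
time_s: 30.45
tool_pos: [0.5312, 0.1009, 0.0141]
tool_rot: [179.4, -0.5, 95.0]
force: [-2.2, 15.1, 21.0]
grip_width: 0.0006
```

Emit:
{"op": "apply_moves", "data": {
  "targets": [
    [[0.7,-8,0],[0,0,0]],
    [[1.4,-16,0],[0,0,0]],
    [[2,-24,0],[0,0,0]],
    [[2.8,-32,0],[0,0,0]],
    [[3.3,-38,0],[0,0,0]],
    [[3.3,-38,0],[0,0,0]]
  ]
}}

```text
time_s: 31.05
tool_pos: [0.534, 0.0645, 0.0142]
tool_rot: [179.4, -0.5, 95.1]
force: [-4.2, 13.8, 24.1]
grip_width: 0.0007
```

Emit:
{"op": "apply_moves", "data": {
  "targets": [
    [[0,-2,0],[0,0,0]],
    [[0,-3,0],[0,0,0]],
    [[0,-3,0],[0,0,0]]
  ]
}}

```text
time_s: 31.35
tool_pos: [0.534, 0.0625, 0.0142]
tool_rot: [179.4, -0.5, 95.2]
force: [-3.1, 15.7, 23.8]
grip_width: 0.0005
```

```bash
python3 t.py
```

```text
[524.4 344.1] [36.  52.5] 24.0 rel [ 24.8 324.6] 19.0
[534.   62.5  14.2] [-4.  14.9 25.1] tool rel [ 9.8 43.2] 0.0005920288689778112
scene [544.   38.9] [34.6 50.8] 13.0 rel [17.7 18.8] 8.0
scene [522.7 344.2] [32.8 49.8] 23.6 rel [ 23.1 324.8] 18.6
```

The fingers came down on top of B while still settling, and dragged it. C's reading also shifted 6 mm in x, so the drawer may have moved. I lift off and re-measure.

Emit:
{"op": "apply_moves", "data": {
  "targets": [
    [[0,3,5],[0,0,0]],
    [[0,3,25],[0,0,0]],
    [[0,3,70],[0,0,0]],
    [[-3,-20,115],[0,0,0]],
    [[-3,-40,158],[0,0,0]],
    [[-3,-40,158],[0,0,0]],
    [[-3,-40,158],[0,0,0]],
    [[-3,-40,158],[0,0,0]]
  ]
}}

```text
time_s: 32.25
tool_pos: [0.5259, 0.0134, 0.1659]
tool_rot: [-179.9, -0.0, 95.0]
force: [-0.0, -0.7, -1.0]
grip_width: 0.0007
```

```bash
python3 - <<'E'
from brd import *
import pickle
o=env.get_obs();print(o["tool_pos"],o["tool_rot"])
w=wrist();pickle.dump(w,open("w10.pkl","wb"))
for b in boards(w,wray,(200,0,460,215)): print(b)
a=w["image"][:,:,::-1];cv2.imwrite("pics/w10.png",cv2.resize(a[20:230,210:450],None,fx=2.8,fy=2.8,interpolation=cv2.INTER_CUBIC))
E
python3 t.py
```

```text
[0.52591538 0.01335937 0.1658577 ] [-1.79856214e+02 -1.68858198e-02  9.49609442e+01]
(array([544.8,  37.8]), array([34.9, 53.7], dtype=float32), np.float32(14.6), (315, 135, 40, 56))
[524.7 343.5] [36.  53.8] 24.0 rel [ 25. 324.] 19.0
[548.1  46.5] [37.6 48.2] 43.1 rel [22.5 26. ] 38.1
[525.9  14.  165.6] [-0.1  0.4 -0.9] tool rel [-2.5 -4.4] 0.0003733942893008054
scene [545.4  36.2] [33.5 51.3] 15.6 rel [18.9 16. ] 10.6
scene [522.7 344.2] [32.6 50.1] 24.2 rel [ 23.1 324.8] 19.2
```

View pics/w10.png

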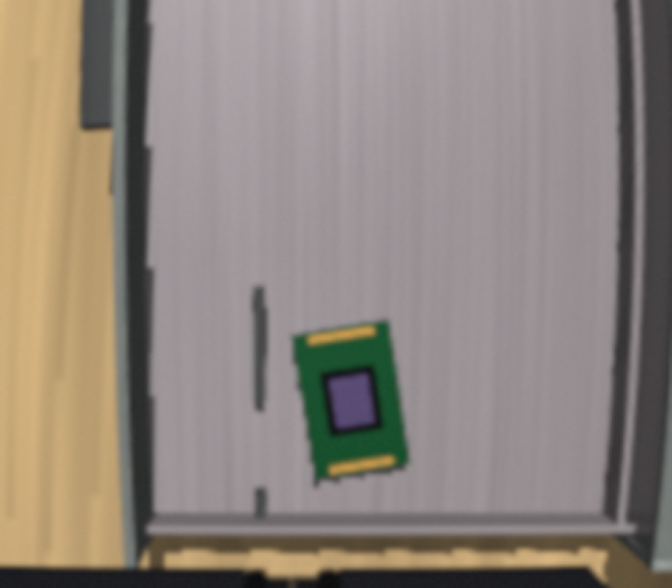

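Clear view: board B is at crop (351,400), rotated about 10°, and the strip gap centre is at crop (260,449).

```bash
python3 - <<'E'
from h import *
import pickle
for f,l in (("w2.pkl",[(292,160.6),(294.5,187.8)]),("w10.pkl",[(210+260/2.8,20+409/2.8),(210+261/2.8,20+489/2.8),(210+259/2.8,20+288/2.8)])):
    w=pickle.load(open(f,"rb"));P=[wray(u,v,.016,w)*1000 for u,v in l];print(f,np.round(P,1),np.round((P[0]+P[1])/2,1))
E
```

```text
w2.pkl [[507.1  31.1  16. ]
 [509.1   2.   16. ]] [508.1  16.5  16. ]
w10.pkl [[512.2  32.   16. ]
 [514.9   2.   16. ]
 [508.3  75.9  16. ]] [513.6  17.   16. ]
```

```bash
sed -i 's/C=np.array.*;a=np/C=np.array([532.7,20.6]);a=np/' t.py; grep -n "C=" t.py
```

```text
3:C=np.array([532.7,20.6]);a=np.radians(5.0);Rm=np.array([[np.cos(a),np.sin(a)],[-np.sin(a),np.cos(a)]])
```

Emit:
{"op": "apply_moves", "data": {
  "targets": [
    [[4,25,0],[0,0,0]],
    [[8,50,-20],[0,0,0]],
    [[12.7,77,-50],[0,0,0]],
    [[12.7,77,-90],[0,0,0]],
    [[12.7,77,-125],[0,0,0]],
    [[12.7,77,-140],[0,0,0]],
    [[12.7,77,-150],[0,0,0]],
    [[12.7,77,-155],[0,0,0]]
  ]
}}

```text
time_s: 33.2
tool_pos: [0.54, 0.0907, 0.012]
tool_rot: [-180.0, -0.0, 95.0]
force: [0.3, 1.1, -0.0]
grip_width: 0.0008
```

Emit:
{"op": "apply_moves", "data": {
  "targets": [
    [[0,0,0],[0,0,0]],
    [[0,0,0],[0,0,0]],
    [[0.5,-6,0],[0,0,0]],
    [[1,-12,0],[0,0,0]],
    [[1.6,-18,0],[0,0,0]],
    [[2,-24,0],[0,0,0]],
    [[2.4,-28,0],[0,0,0]],
    [[2.6,-31,0],[0,0,0]]
  ]
}}

```text
time_s: 34.0
tool_pos: [0.5425, 0.0589, 0.0123]
tool_rot: [180.0, 0.0, 94.9]
force: [0.2, 1.7, -0.2]
grip_width: 0.0004
```

Emit:
{"op": "apply_moves", "data": {
  "targets": [
    [[0,0,0],[0,0,0]],
    [[0.1,-1,0],[0,0,0]],
    [[0.1,-2,0],[0,0,0]],
    [[0.1,-2,0],[0,0,0]]
  ]
}}

```text
time_s: 34.4
tool_pos: [0.5428, 0.0585, 0.0125]
tool_rot: [179.9, -0.1, 95.0]
force: [0.7, 1.7, 0.5]
grip_width: 0.0004
```

Emit:
{"op": "apply_moves", "data": {
  "targets": [
    [[0,-1,0],[0,0,0]],
    [[0,-1,0],[0,0,0]]
  ]
}}

```text
time_s: 34.6
tool_pos: [0.543, 0.0582, 0.0126]
tool_rot: [179.9, -0.1, 95.0]
force: [1.7, 4.7, 0.2]
grip_width: 0.0004
```

```bash
python3 t.py
```

```text
[524.4 344.1] [36.  52.5] 24.0 rel [ 19.9 323. ] 19.0
[543.   58.2  12.6] [1.7 4.8 0.6] tool rel [13.5 36.6] 0.0004096856138796983
scene [542.1  21.6] [33.4 45.1] 6.4 rel [9.5 0.2] 1.4
scene [522.5 344.1] [32.3 49.8] 23.6 rel [ 18.  323.2] 18.6
```

B is square to the wall (contact at y'=36.6). Now straddle it, slide it onto the strip, then close.

Emit:
{"op": "apply_moves", "data": {
  "targets": [
    [[0,4,0],[0,0,0]],
    [[0,5,15],[0,0,0]],
    [[0,5,30],[0,0,0]],
    [[1,-15,30],[0,0,0]],
    [[2,-35.5,30],[0,0,0]],
    [[2,-35.5,30],[0,0,0]],
    [[2,-35.5,15],[0,0,0]],
    [[2,-35.5,8],[0,0,0]]
  ],
  "hand": 54
}}

```text
time_s: 35.5
tool_pos: [0.5438, 0.0217, 0.0193]
tool_rot: [-179.9, -0.0, 95.0]
force: [0.3, -0.3, -0.5]
grip_width: 0.0513
```

Emit:
{"op": "apply_moves", "data": {
  "targets": [
    [[0,0,-5],[0,0,0]],
    [[0,0,-9],[0,0,0]],
    [[0,0,-9],[0,0,0]],
    [[-5,-0.4,-9],[0,0,0]],
    [[-10,-0.9,-9],[0,0,0]],
    [[-15,-1.3,-9],[0,0,0]],
    [[-15,-1.3,-9],[0,0,0]]
  ]
}}

```text
time_s: 36.2
tool_pos: [0.5287, 0.0195, 0.0114]
tool_rot: [-180.0, 0.0, 95.0]
force: [-0.2, -0.3, 0.6]
grip_width: 0.0541
```

```bash
python3 t.py
```

```text
[524.4 344.1] [36.  52.5] 24.0 rel [ 19.9 323. ] 19.0
[529.2  19.4  11.5] [0.2 0.8 0.9] tool rel [-3.6 -0.8] 0.05405908568143378
scene [539.5   7.1] [16.8 34. ] -81.2 rel [  5.6 -14. ] -86.2
scene [522.7 344.2] [32.6 50.1] 24.2 rel [ 18.2 323.2] 19.2
```

Emit:
{"op": "apply_moves", "data": {
  "targets": [
    [[0,0.5,-1.5],[0,0,0]],
    [[-2,0.5,-1.5],[0,0,0]],
    [[-4,0.5,-1.5],[0,0,0]],
    [[-5,0.5,-1.5],[0,0,0]],
    [[-5,0.5,-1.5],[0,0,0]]
  ]
}}

```text
time_s: 36.8
tool_pos: [0.5243, 0.0203, 0.0098]
tool_rot: [-180.0, 0.0, 95.0]
force: [-0.2, 0.3, 0.2]
grip_width: 0.0538
```

Emit:
{"op": "apply_moves", "data": {
  "targets": [
    [[-1,0,0],[0,0,0]],
    [[-1,0,0],[0,0,0]]
  ]
}}

```text
time_s: 37.0
tool_pos: [0.5241, 0.0201, 0.01]
tool_rot: [179.9, 0.0, 95.0]
force: [0.7, -0.4, 1.1]
grip_width: 0.0536
```

Emit:
{"op": "apply_moves", "data": {
  "targets": [
    [[-0.7,0,0],[0,0,0]],
    [[-0.7,0,0],[0,0,0]]
  ]
}}

```text
time_s: 37.2
tool_pos: [0.524, 0.0202, 0.0103]
tool_rot: [179.9, 0.0, 95.0]
force: [3.7, -0.3, -0.9]
grip_width: 0.0539
```

Emit:
{"op": "apply_moves", "data": {
  "targets": [
    [[1.5,0,0],[0,0,0]],
    [[1.5,0,15],[0,0,0]],
    [[3,0,30],[0,0,0]],
    [[6,25,30],[0,0,0]],
    [[7,45.5,30],[0,0,0]],
    [[7,45.5,30],[0,0,0]],
    [[7,45.5,30],[0,0,0]]
  ]
}}

```text
time_s: 37.9
tool_pos: [0.5295, 0.0657, 0.0405]
tool_rot: [-180.0, 0.0, 95.1]
force: [-0.2, -0.3, -0.8]
grip_width: 0.054
```

Emit:
{"op": "apply_moves", "data": {
  "targets": [
    [[0,0,0],[0,0,0]],
    [[0,0,0],[0,0,0]],
    [[0,0,-10],[0,0,0]],
    [[0,0,-20],[0,0,0]],
    [[0,0,-29],[0,0,0]],
    [[0,0,-29],[0,0,0]],
    [[0,-3,-29],[0,0,0]],
    [[0,-5,-29],[0,0,0]]
  ],
  "hand": 0
}}

```text
time_s: 38.7
tool_pos: [0.5327, 0.0651, 0.0156]
tool_rot: [179.7, -0.2, 95.0]
force: [-7.7, 7.7, 35.8]
grip_width: 0.0017
```

Emit:
{"op": "apply_moves", "data": {
  "targets": [
    [[0,-1,0],[0,0,0]],
    [[0,-2,0],[0,0,0]],
    [[0,-2,0],[0,0,0]]
  ]
}}

```text
time_s: 39.0
tool_pos: [0.5325, 0.065, 0.0156]
tool_rot: [179.7, -0.3, 95.1]
force: [-9.5, 7.6, 36.8]
grip_width: 0.0004
```

Emit:
{"op": "apply_moves", "data": {
  "targets": [
    [[0,-1,0],[0,0,0]],
    [[0,-1,0],[0,0,0]]
  ]
}}

```text
time_s: 39.2
tool_pos: [0.5324, 0.065, 0.0156]
tool_rot: [179.7, -0.4, 95.2]
force: [-8.2, 9.2, 35.3]
grip_width: 0.0002
```

```bash
python3 t.py
```

```text
[539.1 346.8] [37.3 52.6] 24.7 rel [ 34.8 324.4] 19.7
[532.4  65.   15.6] [-8.8  9.3 36. ] tool rel [ 3.6 44.3] 0.0004478668885153826
scene [549.5  22.1] [34.3 43.8] 5.1 rel [16.9  0. ] 0.1
scene [537.5 348.4] [32.3 52.6] 23.9 rel [ 33.4 326.1] 18.9
```

The fingers were still closing on descent and caught the strip top, so the drawer slid in about 15 mm more. Lift and re-measure.

Emit:
{"op": "apply_moves", "data": {
  "targets": [
    [[0,0,10],[0,0,0]],
    [[0,0,30],[0,0,0]],
    [[0,0,70],[0,0,0]],
    [[0,-30,115],[0,0,0]],
    [[0,-55,155],[0,0,0]],
    [[0,-55,155],[0,0,0]],
    [[0,-55,155],[0,0,0]],
    [[0,-55,155],[0,0,0]]
  ]
}}

```text
time_s: 40.1
tool_pos: [0.5286, 0.0032, 0.164]
tool_rot: [-179.8, -0.0, 95.0]
force: [0.0, 0.8, 0.1]
grip_width: 0.0008
```

```bash
python3 - <<'E'
from brd import *
import pickle
o=env.get_obs();print(o["tool_pos"],o["tool_rot"])
w=wrist();pickle.dump(w,open("w11.pkl","wb"))
for b in boards(w,wray,(200,0,460,215)): print(b)
a=w["image"][:,:,::-1];cv2.imwrite("pics/w11.png",cv2.resize(a[20:230,210:450],None,fx=2.8,fy=2.8,interpolation=cv2.INTER_CUBIC))
E
python3 t.py
```

```text
[0.52864323 0.00323844 0.16404327] [-1.79845500e+02 -4.89156761e-02  9.50148655e+01]
(array([550. ,  21.7]), array([34.8, 52.3], dtype=float32), np.float32(5.1), (320, 144, 35, 51))
[550.6  30.1] [33.3 39.3] -88.7 rel [18.7  7.9] -93.7
[539.9 345.7] [37.3 53.9] 22.7 rel [ 35.5 323.2] 17.7
[528.6   3.7 163.9] [-0.8  0.9  0.1] tool rel [ -5.6 -16.4] 0.0003900224952701733
scene [549.6  23.4] [36.  46.7] 6.8 rel [17.1  1.3] 1.8
scene [537.3 348.3] [32.8 52.6] 23.9 rel [ 33.1 326.1] 18.9
```

View pics/w11.png

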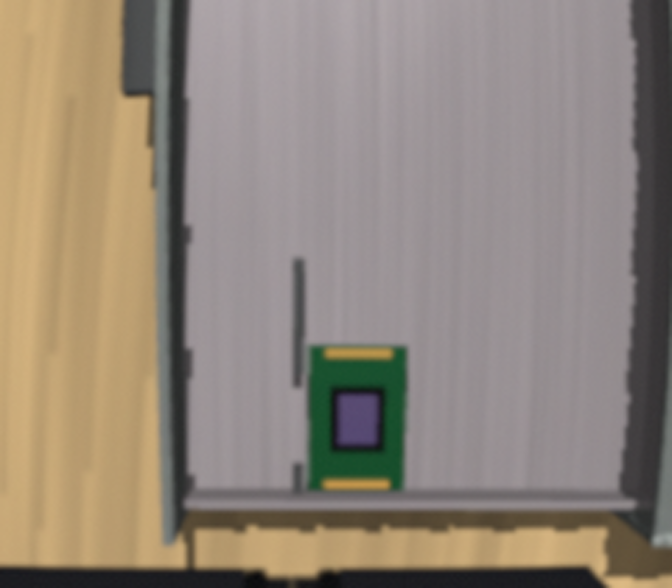

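B is square at the wall, about 2 mm off the strip. I recompute the corner, then straddle and push onto the strip.

```bash
python3 - <<'E'
from h import *
import pickle
w=pickle.load(open("w11.pkl","rb"))
P=[wray(210+298/2.8,20+v/2.8,.016,w)*1000 for v in (386,463,258)];m=(P[0]+P[1])/2
print(np.round(P,1),m,"corner",m[:2]+20*np.array([.9962,.0872])+[-.8,1.9])
E
```

```text
[[527.9  31.8  16. ]
 [530.4   3.5  16. ]
 [523.8  77.7  16. ]] [529.14558535  17.6399322   16.        ] corner [548.26958535  21.2839322 ]
```

Emit:
{"op": "apply_moves", "data": {
  "targets": [
    [[7,5,0],[0,0,0]],
    [[14,10,-20],[0,0,0]],
    [[20,19,-50],[0,0,0]],
    [[20,19,-90],[0,0,0]],
    [[20,19,-115],[0,0,0]],
    [[20,19,-125],[0,0,0]],
    [[20,19,-125],[0,0,0]],
    [[20,19,-125],[0,0,0]]
  ],
  "hand": 50
}}

```text
time_s: 41.05
tool_pos: [0.5509, 0.0223, 0.0418]
tool_rot: [179.9, -0.0, 95.0]
force: [-0.1, 0.7, 1.0]
grip_width: 0.0486
```

```bash
python3 t.py
```

```text
[540.  345.7] [36.6 54.7] 24.1 rel [ 35.6 323.2] 19.1
[551.2  22.1  42.3] [ 0.1  0.3 -0.7] tool rel [18.6 -0.1] 0.04872067684218228
scene [550.   10.9] [27.5 36.4] -85.8 rel [ 16.4 -11.2] -90.8
scene [537.5 348.4] [32.3 52.6] 23.9 rel [ 33.4 326.1] 18.9
```

```bash
sed -i 's/C=np.array.*;a=np/C=np.array([548.0,21.6]);a=np/' t.py
```

Emit:
{"op": "apply_moves", "data": {
  "targets": [
    [[0,0,-10],[0,0,0]],
    [[0,0,-20],[0,0,0]],
    [[0,0,-28],[0,0,0]],
    [[0,0,-32.5],[0,0,0]],
    [[0,0,-32.5],[0,0,0]],
    [[-4,-0.4,-32.5],[0,0,0]],
    [[-7,-0.7,-32.5],[0,0,0]],
    [[-8,-0.7,-32.5],[0,0,0]]
  ]
}}

```text
time_s: 41.95
tool_pos: [0.5427, 0.0211, 0.0086]
tool_rot: [179.8, 0.0, 95.0]
force: [4.3, -0.3, -0.4]
grip_width: 0.05
```

Emit:
{"op": "apply_moves", "data": {
  "targets": [
    [[-1,0,0],[0,0,0]],
    [[-1,0,0],[0,0,0]]
  ]
}}

```text
time_s: 42.15
tool_pos: [0.5427, 0.0211, 0.0089]
tool_rot: [179.8, -0.0, 95.0]
force: [5.3, 0.6, -1.0]
grip_width: 0.0501
```

Emit:
{"op": "apply_moves", "data": {
  "targets": [
    [[-1,0,0],[0,0,0]],
    [[-1,0,0],[0,0,0]]
  ]
}}

```text
time_s: 42.35
tool_pos: [0.5426, 0.0211, 0.0092]
tool_rot: [179.6, -0.0, 95.0]
force: [6.7, 0.2, -0.6]
grip_width: 0.0502
```

Emit:
{"op": "apply_moves", "data": {
  "targets": [
    [[4,0.4,0],[0,0,0]],
    [[8.5,0.7,0],[0,0,0]],
    [[8.5,0.7,0],[0,0,0]],
    [[8.5,0.7,0],[0,0,0]]
  ]
}}

```text
time_s: 42.75
tool_pos: [0.5465, 0.0215, 0.0085]
tool_rot: [-179.7, 0.1, 95.0]
force: [-5.0, -0.5, 10.7]
grip_width: 0.05
```

```bash
python3 t.py
```

```text
[544.1 346.1] [36.2 51.4] 24.1 rel [ 24.4 323.6] 19.1
[546.5  21.4   8.5] [-5.4 -1.5  9.4] tool rel [-1.5 -0. ] 0.04999956402549563
scene [540.9 349. ] [33.1 54.3] 23.9 rel [ 21.5 326.8] 18.9
```

Emit:
{"op": "apply_moves", "data": {
  "targets": [
    [[0,0,2.5],[0,0,0]],
    [[0,0,2.5],[0,0,0]],
    [[0,0,2.5],[0,0,0]]
  ]
}}

```text
time_s: 43.15
tool_pos: [0.5476, 0.0217, 0.0103]
tool_rot: [-179.9, -0.0, 95.0]
force: [-0.1, 0.5, -0.5]
grip_width: 0.0498
```

```bash
python3 t.py;python3 - <<'E'
from h import *
w=wrist();a=w["image"][:,:,::-1];cv2.imwrite("pics/w12.png",cv2.resize(a[100:330,170:470],None,fx=2.6,fy=2.6,interpolation=cv2.INTER_CUBIC))
E
```

```text
[544.5 345.8] [36.3 54. ] 23.2 rel [ 24.8 323.3] 18.2
[547.7  21.7  10.3] [-0.1 -0.8  0.1] tool rel [-0.3  0.1] 0.049867272173664004
scene [540.6 349. ] [33.5 54.2] 23.4 rel [ 21.2 326.8] 18.4
```

View pics/w12.png

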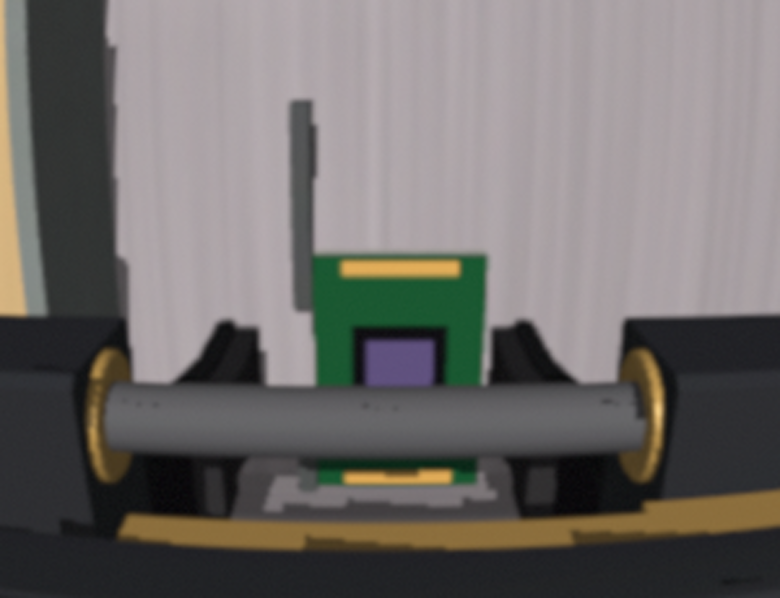

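B is square on the strip and wall, the same view as A's seated picture. I centre the jaws (+4.5 mm), close and lift.

Emit:
{"op": "apply_moves", "data": {
  "targets": [
    [[2,0.2,0],[0,0,0]],
    [[4.4,0.4,0],[0,0,0]],
    [[4.4,0.4,0],[0,0,0]],
    [[4.4,0.4,0],[0,0,0]]
  ]
}}

```text
time_s: 43.7
tool_pos: [0.5528, 0.0222, 0.0108]
tool_rot: [180.0, -0.0, 95.0]
force: [0.4, -0.3, -0.7]
grip_width: 0.0499
```

Emit:
{"op": "apply_moves", "data": {
  "targets": [
    [[0,0,0],[0,0,0]],
    [[0,0,0],[0,0,0]],
    [[0,0,0],[0,0,0]],
    [[0,0,0],[0,0,0]],
    [[0,0,0],[0,0,0]]
  ],
  "hand": 30
}}

```text
time_s: 44.2
tool_pos: [0.5529, 0.0221, 0.0109]
tool_rot: [180.0, 0.0, 95.0]
force: [0.9, 0.2, 0.3]
grip_width: 0.0353
```

```bash
python3 t.py
```

```text
[544.1 346.1] [36.2 51.4] 24.1 rel [ 24.4 323.6] 19.1
[552.9  22.1  10.9] [ 0.9  0.5 -0.1] tool rel [5.  0.1] 0.035078440236483134
scene [554.2   7.1] [17.6 36.8] -73.6 rel [  4.9 -15. ] -78.6
scene [540.7 349. ] [33.2 54.3] 23.2 rel [ 21.3 326.8] 18.2
```

Emit:
{"op": "apply_moves", "data": {
  "targets": [
    [[0,0,8],[0,0,0]],
    [[0,0,24],[0,0,0]],
    [[0,0,45],[0,0,0]],
    [[0,0,70],[0,0,0]],
    [[0,0,95],[0,0,0]],
    [[0,0,95],[0,0,0]],
    [[0,0,95],[0,0,0]]
  ]
}}

```text
time_s: 45.0
tool_pos: [0.5528, 0.022, 0.1069]
tool_rot: [179.9, 0.1, 95.0]
force: [0.0, -0.2, 0.1]
grip_width: 0.0357
```

Emit:
{"op": "apply_moves", "data": {
  "targets": [
    [[4,-34,0],[0,0,-0.03]],
    [[8,-70,0],[0,0,-0.06]],
    [[13,-105,0],[0,0,-0.09]],
    [[17,-140,0],[0,0,-0.12]],
    [[21,-175,0],[0,0,-0.15]],
    [[26,-215,0],[0,0,-0.17]],
    [[31,-250.7,0],[0,0,-0.19]],
    [[31,-250.7,0],[0,0,-0.19]]
  ]
}}

```text
time_s: 45.8
tool_pos: [0.5821, -0.2369, 0.1043]
tool_rot: [-179.9, 0.2, 83.5]
force: [-0.3, -1.6, -0.6]
grip_width: 0.0352
```

Emit:
{"op": "apply_moves", "data": {
  "targets": [
    [[0,0,-12],[-0.1,0.01,0]],
    [[0,0,-25],[-0.2,0.021,0]],
    [[0,0,-38],[-0.261,0.027,0]],
    [[0,0,-50],[-0.261,0.027,0]],
    [[0,0,-50],[-0.261,0.027,0]],
    [[0,0,-50],[-0.261,0.027,0]],
    [[0,0,-50],[-0.261,0.027,0]]
  ]
}}

```text
time_s: 46.5
tool_pos: [0.5839, -0.2303, 0.0565]
tool_rot: [179.9, 15.0, 83.9]
force: [-0.2, -0.4, 0.1]
grip_width: 0.0354
```

```bash
cat > al.py <<'E'
# lateral alignment: board edges vs lip ends seen by the wrist camera
from h import *
import sys
o=env.get_obs();print(np.round(o["tool_pos"]*1000,1),np.round(o["tool_rot"],2),o["grip_width"],np.round(o["force"],1))
w=wrist();im=w["image"];hsv=cv2.cvtColor(im,cv2.COLOR_RGB2HSV);g=im.max(2)
top_=int(sys.argv[1]) if len(sys.argv)>1 else 0
gm=cv2.inRange(hsv,(40,60,15),(90,255,255))
for v in range(192,222,4):
    c=np.where(gm[v,260:370])[0]+260
    if len(c)>20: print("board row",v,c.min(),c.max(),(c.min()+c.max())/2)
for v in range(130,206,4):
    c=np.where(g[v,240:400]<40)[0]+240
    if len(c)>40: print("lip row",v,c.min(),c.max(),(c.min()+c.max())/2,len(c))
cv2.imwrite("pics/al%d.png"%int(o["time_s"]*10),im[:,:,::-1])
E
python3 al.py
```

```text
[ 583.9 -230.3   56.5] [179.94  15.03  83.93] 0.03540196356141611 [-0.2 -0.4  0.1]
board row 200 281 347 314.0
board row 208 282 346 314.0
board row 212 281 347 314.0
board row 216 282 346 314.0
board row 220 282 346 314.0
lip row 154 273 347 310.0 66
lip row 158 271 356 313.5 86
lip row 162 271 356 313.5 86
lip row 166 272 356 314.0 85
lip row 170 272 356 314.0 85
lip row 174 284 343 313.5 51
```

Emit:
{"op": "apply_moves", "data": {
  "targets": [
    [[0,0.5,-8],[0,0,0]],
    [[0.1,1,-15],[0,0,0]],
    [[0.1,1,-20],[0,0,0]],
    [[0.1,1,-24],[0,0,0]],
    [[0.1,1,-26.5],[0,0,0]],
    [[0.1,1,-27.7],[0,0,0]],
    [[0.1,1,-27.7],[0,0,0]],
    [[0.1,1,-27.7],[0,0,0]]
  ]
}}

```text
time_s: 47.35
tool_pos: [0.584, -0.2276, 0.0283]
tool_rot: [180.0, 15.0, 84.1]
force: [-0.3, 0.3, 0.3]
grip_width: 0.0355
```

```bash
python3 al.py
```

```text
[ 584.  -227.6   28.3] [179.98  15.04  84.1 ] 0.03550310010233569 [-0.3  0.3  0.3]
board row 208 282 345 313.5
board row 212 282 345 313.5
board row 216 282 346 314.0
board row 220 282 346 314.0
lip row 178 276 361 318.5 86
lip row 182 266 363 314.5 98
lip row 186 265 364 314.5 100
lip row 190 265 364 314.5 100
lip row 194 265 363 314.0 99
lip row 198 266 363 314.5 98
lip row 202 266 363 314.5 98
```

Emit:
{"op": "apply_moves", "data": {
  "targets": [
    [[0.2,1.6,0],[0,0,0]],
    [[0.3,3.2,0],[0,0,0]],
    [[0.5,4.8,0],[0,0,0]],
    [[0.5,4.8,0],[0,0,0]],
    [[0.5,4.8,0],[0,0,0]]
  ]
}}

```text
time_s: 47.9
tool_pos: [0.5843, -0.2227, 0.0281]
tool_rot: [180.0, 15.0, 84.1]
force: [0.2, -0.2, 0.3]
grip_width: 0.0353
```

Emit:
{"op": "apply_moves", "data": {
  "targets": [
    [[0,0,-1.2],[0.05,-0.005,0]],
    [[0,0,-2.4],[0.1,-0.01,0]],
    [[0,0,-3.8],[0.15,-0.016,0]],
    [[0,0,-5.1],[0.2,-0.021,0]],
    [[0,0,-5.1],[0.2,-0.021,0]]
  ]
}}

```text
time_s: 48.4
tool_pos: [0.5841, -0.2243, 0.0228]
tool_rot: [180.0, 3.4, 83.9]
force: [-0.1, 0.5, -0.5]
grip_width: 0.0356
```

Emit:
{"op": "apply_moves", "data": {
  "targets": [
    [[0,0,-0.8],[0.03,-0.003,0]],
    [[0,0,-1.7],[0.061,-0.006,0]],
    [[0,0,-1.7],[0.061,-0.006,0]],
    [[0,0,-1.7],[0.061,-0.006,0]]
  ]
}}

```text
time_s: 48.8
tool_pos: [0.5841, -0.2227, 0.0212]
tool_rot: [-180.0, 0.1, 84.1]
force: [0.3, -1.8, -0.2]
grip_width: 0.0357
```

Emit:
{"op": "apply_moves", "data": {
  "targets": [
    [[0,0,0],[0,0,0]],
    [[0,0,0],[0,0,0]],
    [[0,0,0],[0,0,0]],
    [[0,0,0],[0,0,0]],
    [[0,0,10],[0,0,0]],
    [[0,0,35],[0,0,0]],
    [[0,0,70],[0,0,0]],
    [[0,0,100],[0,0,0]]
  ],
  "hand": 50
}}

```text
time_s: 49.6
tool_pos: [0.5846, -0.2226, 0.1235]
tool_rot: [179.9, 0.0, 84.1]
force: [-0.4, -0.1, -0.3]
grip_width: 0.05
```

Emit:
{"op": "apply_moves", "data": {
  "targets": [
    [[-20,-30,20],[0,0,0]],
    [[-50,-50,25],[0,0,0]],
    [[-50,-50,25],[0,0,0]],
    [[-50,-50,25],[0,0,0]]
  ]
}}

```text
time_s: 50.0
tool_pos: [0.5339, -0.2737, 0.1472]
tool_rot: [179.9, 0.1, 84.0]
force: [0.3, 0.6, 0.5]
grip_width: 0.0503
```

```bash
sed -i 's/C=np.array.*;a=np/C=np.array([552.8,22.1]);a=np/' t.py; python3 t.py; python3 - <<'E'
from brd import *
w=wrist();w["z"]=.024
for b in boards(w,wray,(200,0,460,200)): print(b)
cv2.imwrite("pics/w13.png",w["image"][:,:,::-1])
E
```

```text
[544.1 346.1] [36.2 51.4] 24.1 rel [ 19.6 323.5] 19.1
[ 534.6 -272.3  146.9] [ 0.3 -0.2 -0.5] tool rel [ -43.8 -291.7] 0.04999941714983697
scene [540.9 349.1] [32.7 54.3] 23.2 rel [ 16.6 326.8] 18.2
(array([ 583.3, -224.8]), array([35.5, 50.8], dtype=float32), np.float32(-4.7), (342, 110, 39, 55))
(array([ 480.1, -214. ]), array([35.3, 50.5], dtype=float32), np.float32(-6.7), (231, 110, 38, 55))
```

Both boards are seated (centres 103.8 mm apart, right for bays 2 and 4). Before going for C, I check the clearance to the microscope head.

```bash
python3 - <<'E'
from h import *
p=env.read_camera("top");r=env.regions_of(p,"head_c")
for x in r[:1]:
    m=x["region"];print(x["conf"],x["rect"])
    for v in range(155,230,6):
        c=np.where(m[v])[0]
        if len(c): print(v,c.max(),[np.round(top(c.max(),v,z,p)[:2],3) for z in (.0,.08,.14)])
s=env.read_camera("scene");r=env.regions_of(s,"head_c")
for x in r[:1]:
    m=x["region"];print(x["conf"],x["rect"]); ys,xs=np.where(m); i=xs.argmin();print("leftmost",xs[i],ys[i]); 
    for v in range(ys.min(),ys.max(),8): print(v,np.where(m[v])[0].min(),[np.round(top(np.where(m[v])[0].min(),v,z,s)[:2],3) for z in (0,.08,.14)])
E
```

```text
0.72 [97.8, 158.5, 162.8, 226.3]
167 143 [array([0.669, 0.561]), array([0.649, 0.531]), array([0.635, 0.508])]
173 160 [array([0.653, 0.512]), array([0.634, 0.485]), array([0.62 , 0.464])]
179 164 [array([0.636, 0.5  ]), array([0.619, 0.473]), array([0.605, 0.453])]
185 162 [array([0.619, 0.504]), array([0.602, 0.477]), array([0.59 , 0.457])]
191 160 [array([0.602, 0.508]), array([0.586, 0.481]), array([0.574, 0.46 ])]
197 158 [array([0.584, 0.512]), array([0.57 , 0.485]), array([0.559, 0.464])]
203 155 [array([0.567, 0.519]), array([0.554, 0.491]), array([0.544, 0.47 ])]
209 142 [array([0.549, 0.553]), array([0.537, 0.523]), array([0.528, 0.501])]
215 138 [array([0.532, 0.563]), array([0.521, 0.532]), array([0.512, 0.509])]
221 134 [array([0.515, 0.572]), array([0.505, 0.541]), array([0.497, 0.518])]
0.73 [434.1, 113.2, 478.4, 171.6]
leftmost 432 118
112 457 [array([0.444, 0.705]), array([0.501, 0.633]), array([0.544, 0.579])]
120 432 [array([0.43, 0.61]), array([0.488, 0.545]), array([0.532, 0.496])]
128 434 [array([0.462, 0.592]), array([0.518, 0.528]), array([0.56, 0.48])]
136 437 [array([0.495, 0.577]), array([0.549, 0.514]), array([0.589, 0.466])]
144 436 [array([0.521, 0.551]), array([0.573, 0.49 ]), array([0.612, 0.444])]
152 435 [array([0.546, 0.527]), array([0.596, 0.467]), array([0.633, 0.422])]
160 439 [array([0.578, 0.516]), array([0.626, 0.457]), array([0.662, 0.413])]
168 442 [array([0.608, 0.502]), array([0.654, 0.444]), array([0.688, 0.401])]
```

The head's near side is at y≥0.45 or so, leaving about 30 mm of margin. I approach C high, with closed fingers turned towards its long edge.

Emit:
{"op": "apply_moves", "data": {
  "targets": [
    [[3,40,0],[0,0,0.05]],
    [[6,82,0],[0,0,0.1]],
    [[9,124,0],[0,0,0.15]],
    [[12,166,0],[0,0,0.2]],
    [[15,208,0],[0,0,0.25]],
    [[18,250,0],[0,0,0.3]],
    [[21,292,0],[0,0,0.35]],
    [[24,334,0],[0,0,0.4]]
  ],
  "hand": 0
}}

```text
time_s: 51.15
tool_pos: [0.5583, 0.0633, 0.1464]
tool_rot: [180.0, 0.0, 107.2]
force: [0.6, -0.5, -0.9]
grip_width: 0.0014
```

Emit:
{"op": "apply_moves", "data": {
  "targets": [
    [[3,42,0],[0,0,0.02]],
    [[6,84,0],[0,0,0.052]],
    [[9,126,0],[0,0,0.052]],
    [[12,168,0],[0,0,0.052]],
    [[15,210,0],[0,0,0.052]],
    [[18,240,0],[0,0,0.052]],
    [[19,260,0],[0,0,0.052]],
    [[20,270,0],[0,0,0.052]]
  ]
}}

```text
time_s: 51.95
tool_pos: [0.577, 0.3346, 0.1459]
tool_rot: [-180.0, -0.1, 110.2]
force: [-0.6, -0.8, -0.2]
grip_width: 0.0006
```

```bash
python3 t.py; python3 - <<'E'
from brd import *
o=env.get_obs();print(o["tool_rot"],o["qpos"])
w=wrist()
for b in boards(w,wray,(100,0,560,215)): print(b)
E
```

```text
[577.1 335.1 146. ] [-0.6  1.2  0.3] tool rel [ 51.5 309.6] 0.000232666045374708
scene [540.9 349. ] [33.1 54.3] 23.9 rel [ 16.6 326.7] 18.9
[-1.79971712e+02 -5.98762497e-02  1.10148450e+02] [  4.34980426  31.77426259 -51.18583396  84.67705277  25.00184297
  75.53238133 -28.73108965]
(array([541.9, 347.3]), array([34.9, 53.3], dtype=float32), np.float32(23.7), (265, 135, 40, 57))
```

Emit:
{"op": "apply_moves", "data": {
  "targets": [
    [[-1,15,0],[0,0,0]],
    [[-2,29,-10],[0,0,0]],
    [[-2,29,-40],[0,0,0]],
    [[-2,29,-75],[0,0,0]],
    [[-2,29,-105],[0,0,0]],
    [[-2,29,-125],[0,0,0]],
    [[-2,29,-135.5],[0,0,0]],
    [[-2,29,-135.5],[0,0,0]]
  ]
}}

```text
time_s: 52.9
tool_pos: [0.5764, 0.3599, 0.0105]
tool_rot: [-180.0, 0.0, 110.0]
force: [-0.1, 0.1, 1.1]
grip_width: 0.0002
```

Emit:
{"op": "apply_moves", "data": {
  "targets": [
    [[0,0,0],[0,0,0]],
    [[-5,-2.2,0],[0,0,0]],
    [[-12,-5.3,0],[0,0,0]],
    [[-19,-8.5,0],[0,0,0]],
    [[-26,-11.6,0],[0,0,0]],
    [[-33,-14.7,0],[0,0,0]],
    [[-40,-17.8,0],[0,0,0]],
    [[-44,-19.6,0],[0,0,0]]
  ]
}}

```text
time_s: 53.7
tool_pos: [0.5315, 0.3402, 0.0108]
tool_rot: [-180.0, 0.0, 110.0]
force: [0.8, 0.9, -0.5]
grip_width: 0.0002
```

```bash
python3 t.py
```

```text
[531.  340.1  10.7] [ 0.3 -0.3  0.4] tool rel [  6.  318.7] 0.00033598811085364035
scene [504.1 332.5] [34.1 46.4] 23.4 rel [-21.5 313.5] 18.4
```

C is at rel (-21.5,313), 18° rotated, clear of the left wall. I go behind its end at matching yaw.

Emit:
{"op": "apply_moves", "data": {
  "targets": [
    [[7,3,0],[0,0,0]],
    [[7,3,15],[0,0,0]],
    [[0,8,35],[0,0,0]],
    [[-18,18,35],[0,0,0]],
    [[-34,27,35],[0,0,0]],
    [[-41,31.5,35],[0,0,0]],
    [[-41,31.5,35],[0,0,0]],
    [[-41,31.5,35],[0,0,0]]
  ]
}}

```text
time_s: 54.6
tool_pos: [0.4912, 0.3718, 0.0454]
tool_rot: [-180.0, 0.1, 110.0]
force: [0.4, -0.1, -0.0]
grip_width: 0.0003
```

```bash
python3 t.py
```

```text
[491.8 371.4  45.4] [ 0.8 -0.3 -0.9] tool rel [-30.3 353.3] 0.00024557064016664655
scene [503.8 332.3] [32.5 48.7] 18.4 rel [-21.8 313.3] 13.4
```

Emit:
{"op": "apply_moves", "data": {
  "targets": [
    [[0,0,-12],[0,0,0]],
    [[0,0,-24],[0,0,0]],
    [[0,0,-32],[0,0,0]],
    [[0,0,-35],[0,0,0]],
    [[0,0,-35],[0,0,0]],
    [[0,0,-35],[0,0,0]],
    [[2,-5,-35],[0,0,0]],
    [[4,-10,-35],[0,0,0]]
  ]
}}

```text
time_s: 55.5
tool_pos: [0.4957, 0.3622, 0.0113]
tool_rot: [179.9, -0.0, 110.0]
force: [-0.1, 1.1, 0.2]
grip_width: 0.0005
```

Emit:
{"op": "apply_moves", "data": {
  "targets": [
    [[2.4,-6.6,0],[0,0,0]],
    [[4.8,-13.2,0],[0,0,0]],
    [[7.2,-19.7,0],[0,0,0]],
    [[9.6,-26.3,0],[0,0,0]],
    [[12,-33,0],[0,0,0]],
    [[14.4,-39.5,0],[0,0,0]],
    [[16.8,-46,0],[0,0,0]],
    [[16.8,-46,0],[0,0,0]]
  ]
}}

```text
time_s: 56.3
tool_pos: [0.5129, 0.3145, 0.0106]
tool_rot: [-180.0, 0.1, 109.9]
force: [0.1, 0.2, -0.1]
grip_width: 0.0005
```

```bash
python3 t.py
```

```text
[512.5 315.3  10.7] [-0.2  0.1 -0.2] tool rel [-14.6 295.6] 0.000425614096988791
scene [524.7 277.5] [31.9 42.8] 19.0 rel [ -5.7 256.9] 14.0
```

Emit:
{"op": "apply_moves", "data": {
  "targets": [
    [[2.4,-6.6,0],[0,0,0]],
    [[4.8,-13.2,0],[0,0,0]],
    [[7.2,-19.7,0],[0,0,0]],
    [[9.6,-26.3,0],[0,0,0]],
    [[12,-33,0],[0,0,0]],
    [[13.7,-37.6,0],[0,0,0]]
  ]
}}

```text
time_s: 57.0
tool_pos: [0.5263, 0.2775, 0.0107]
tool_rot: [180.0, 0.0, 109.9]
force: [0.1, 0.3, 0.1]
grip_width: 0.0004
```

Emit:
{"op": "apply_moves", "data": {
  "targets": [
    [[2.5,-7.6,0],[0,0,-0.035]],
    [[4.7,-15.3,0],[0,0,-0.07]],
    [[6.6,-23.1,0],[0,0,-0.105]],
    [[8.3,-30.9,0],[0,0,-0.14]],
    [[9.7,-38.8,0],[0,0,-0.175]],
    [[10.8,-46.7,0],[0,0,-0.21]],
    [[11.6,-54.7,0],[0,0,-0.245]],
    [[12.3,-62.6,0],[0,0,-0.262]]
  ]
}}

```text
time_s: 57.8
tool_pos: [0.5381, 0.2152, 0.0108]
tool_rot: [180.0, 0.0, 94.9]
force: [0.3, 0.4, -0.3]
grip_width: 0.0005
```

```bash
python3 t.py
```

```text
[538.5 213.4  10.6] [ 0.4 -1.6 -0.8] tool rel [  2.4 191.8] 0.0006829355918657657
scene [539.7 172.7] [33.4 45.8] 5.1 rel [1.000e-01 1.512e+02] 0.1
```

Emit:
{"op": "apply_moves", "data": {
  "targets": [
    [[1,-7.9,0],[0,0,0.044]],
    [[2.4,-15.8,0],[0,0,0.087]],
    [[4.2,-23.6,0],[0,0,0.14]],
    [[6,-31.4,0],[0,0,0.14]],
    [[7.8,-39.2,0],[0,0,0.14]],
    [[9.2,-47.1,0],[0,0,0.087]],
    [[10.3,-55,0],[0,0,0.044]],
    [[11,-63,0],[0,0,0]]
  ]
}}

```text
time_s: 58.7
tool_pos: [0.5492, 0.1524, 0.0108]
tool_rot: [180.0, -0.0, 94.8]
force: [-0.4, 0.7, -0.2]
grip_width: 0.0004
```

```bash
python3 t.py
```

```text
[549.5 150.4  10.6] [-0.1 -1.  -0.1] tool rel [  7.9 128.1] 0.000912599282534207
scene [551.  110.9] [32.7 46.8] 2.9 rel [ 5.9 88.6] -2.1
```

Emit:
{"op": "apply_moves", "data": {
  "targets": [
    [[0.6,-8,0],[0,0,0]],
    [[1.2,-16,0],[0,0,0]],
    [[1.9,-24,0],[0,0,0]],
    [[2.6,-32,0],[0,0,0]],
    [[3.3,-40,0],[0,0,0]],
    [[4,-47,0],[0,0,0]],
    [[4,-47,0],[0,0,0]]
  ]
}}

```text
time_s: 59.5
tool_pos: [0.5534, 0.1041, 0.0106]
tool_rot: [-180.0, 0.1, 94.9]
force: [0.8, 0.1, 0.3]
grip_width: 0.0004
```

```bash
python3 t.py
```

```text
[553.2 105.   10.7] [ 0.9  0.8 -1.1] tool rel [ 7.6 82.6] 0.00042723723539552736
scene [554.8  66.1] [33.4 47. ] 4.5 rel [ 5.8 43.7] -0.5
```

Emit:
{"op": "apply_moves", "data": {
  "targets": [
    [[0.6,-8,0],[0,0,0]],
    [[1.2,-16,0],[0,0,0]],
    [[1.9,-24,0],[0,0,0]],
    [[2.6,-32,0],[0,0,0]],
    [[3.2,-38,0],[0,0,0]],
    [[3.6,-42,0],[0,0,0]],
    [[3.6,-43,0],[0,0,0]],
    [[3.6,-43,0],[0,0,0]]
  ]
}}

```text
time_s: 60.4
tool_pos: [0.5567, 0.0627, 0.0107]
tool_rot: [-180.0, 0.0, 95.0]
force: [-0.2, 0.3, -0.8]
grip_width: 0.0006
```

Emit:
{"op": "apply_moves", "data": {
  "targets": [
    [[0,-1,0],[0,0,0]],
    [[0,-2,0],[0,0,0]],
    [[0,-2,0],[0,0,0]]
  ]
}}

```text
time_s: 60.7
tool_pos: [0.5567, 0.0611, 0.0108]
tool_rot: [180.0, -0.0, 95.0]
force: [-0.5, -0.6, -0.4]
grip_width: 0.0004
```

Emit:
{"op": "apply_moves", "data": {
  "targets": [
    [[0,-1,0],[0,0,0]],
    [[0,-1,0],[0,0,0]]
  ]
}}

```text
time_s: 60.9
tool_pos: [0.5567, 0.0599, 0.0108]
tool_rot: [180.0, 0.0, 95.0]
force: [0.4, 1.2, -0.1]
grip_width: 0.0004
```

```bash
python3 t.py
```

```text
[556.7  59.9  10.8] [ 0.1 -0.5 -0.2] tool rel [ 7.2 37.3] 0.00014976449653394817
scene [558.8  22.9] [33.7 46.2] 7.5 rel [6.  0.3] 2.5
```

Emit:
{"op": "apply_moves", "data": {
  "targets": [
    [[0,-1,0],[0,0,0]],
    [[0,-1,0],[0,0,0]]
  ]
}}

```text
time_s: 61.2
tool_pos: [0.5568, 0.0594, 0.0108]
tool_rot: [180.0, -0.0, 95.0]
force: [-0.8, 1.7, -0.2]
grip_width: 0.0005
```

Emit:
{"op": "apply_moves", "data": {
  "targets": [
    [[0,-0.7,0],[0,0,0]],
    [[0,-0.7,0],[0,0,0]]
  ]
}}

```text
time_s: 61.4
tool_pos: [0.5568, 0.0593, 0.0109]
tool_rot: [180.0, -0.1, 95.0]
force: [0.9, 4.0, -0.2]
grip_width: 0.0005
```

Emit:
{"op": "apply_moves", "data": {
  "targets": [
    [[0,4,0],[0,0,0]],
    [[0,5,15],[0,0,0]],
    [[0,5,30],[0,0,0]],
    [[1,-15,30],[0,0,0]],
    [[3,-35.3,30],[0,0,0]],
    [[3,-35.3,30],[0,0,0]],
    [[3,-35.3,30],[0,0,0]],
    [[3,-35.3,30],[0,0,0]]
  ],
  "hand": 54
}}

```text
time_s: 62.2
tool_pos: [0.5598, 0.0241, 0.0415]
tool_rot: [179.9, -0.0, 95.0]
force: [-1.0, 0.5, -0.5]
grip_width: 0.0519
```

Emit:
{"op": "apply_moves", "data": {
  "targets": [
    [[0,0,-10],[0,0,0]],
    [[0,0,-20],[0,0,0]],
    [[0,0,-27],[0,0,0]],
    [[0,0,-30],[0,0,0]],
    [[0,0,-30],[0,0,0]],
    [[0,0,-30],[0,0,0]]
  ]
}}

```text
time_s: 62.8
tool_pos: [0.5598, 0.0231, 0.0108]
tool_rot: [180.0, -0.0, 95.0]
force: [-0.0, -0.6, 0.5]
grip_width: 0.0538
```

```bash
python3 t.py
```

```text
[560.  23.  11.] [ 0.5 -0.1 -1.1] tool rel [7.2 0.3] 0.05432580926531212
```

Emit:
{"op": "apply_moves", "data": {
  "targets": [
    [[-4,-0.4,0],[0,0,0]],
    [[-8,-0.8,0],[0,0,0]],
    [[-12,-1.1,0],[0,0,0]],
    [[-14,-1.3,0],[0,0,0]],
    [[-14.5,-1.3,0],[0,0,0]],
    [[-14.5,-1.3,0],[0,0,0]]
  ]
}}

```text
time_s: 63.5
tool_pos: [0.5451, 0.0215, 0.0108]
tool_rot: [180.0, 0.0, 95.0]
force: [0.3, -0.4, -0.5]
grip_width: 0.0539
```

Emit:
{"op": "apply_moves", "data": {
  "targets": [
    [[-1,0,0],[0,0,0]],
    [[-1,0,0],[0,0,0]]
  ]
}}

```text
time_s: 63.7
tool_pos: [0.5442, 0.0216, 0.0108]
tool_rot: [180.0, 0.0, 95.0]
force: [0.1, 0.2, 0.5]
grip_width: 0.0542
```

Emit:
{"op": "apply_moves", "data": {
  "targets": [
    [[-0.8,0,0],[0,0,0]],
    [[-0.8,0,0],[0,0,0]]
  ]
}}

```text
time_s: 63.9
tool_pos: [0.544, 0.0216, 0.011]
tool_rot: [179.9, 0.0, 95.0]
force: [3.0, -0.7, 0.0]
grip_width: 0.0539
```

Emit:
{"op": "apply_moves", "data": {
  "targets": [
    [[-0.7,0,0],[0,0,0]],
    [[-0.7,0,0],[0,0,0]]
  ]
}}

```text
time_s: 64.1
tool_pos: [0.5439, 0.0216, 0.0112]
tool_rot: [179.9, 0.0, 95.0]
force: [3.3, -0.9, 0.5]
grip_width: 0.0541
```

Emit:
{"op": "apply_moves", "data": {
  "targets": [
    [[4,0.3,0],[0,0,0]],
    [[8,0.6,0],[0,0,0]],
    [[9.6,0.8,0],[0,0,0]],
    [[9.6,0.8,0],[0,0,0]],
    [[9.6,0.8,0],[0,0,0]]
  ]
}}

```text
time_s: 64.6
tool_pos: [0.5519, 0.0226, 0.0106]
tool_rot: [-180.0, -0.0, 95.0]
force: [0.1, 0.3, 0.1]
grip_width: 0.0541
```

```bash
python3 t.py; python3 - <<'E'
from h import *
w=wrist();cv2.imwrite("pics/w14.png",w["image"][:,:,::-1])
def ed(a):
    g=cv2.inRange(cv2.cvtColor(a,cv2.COLOR_BGR2HSV),(40,60,15),(90,255,255))
    r=[np.where(g[150:240,c])[0].min()+150 for c in range(298,352,6) if g[150:240,c].any()]
    rows=[(v,np.where(g[v,270:380])[0].min()+270,np.where(g[v,270:380])[0].max()+270) for v in (205,215,225)]
    return r,rows
print(ed(w["image"][:,:,::-1].copy()))
a=cv2.resize(cv2.imread("pics/w12.png"),(300,230),interpolation=cv2.INTER_AREA);b=np.zeros((400,640,3),np.uint8);b[100:330,170:470]=a;print("w12",ed(b))
E
```

```text
[552.   22.5  10.6] [ 0.1 -0.1  0.4] tool rel [-0.8  0.5] 0.054248999488840315
([np.int64(200), np.int64(200), np.int64(200), np.int64(200), np.int64(200), np.int64(200), np.int64(200), np.int64(200), np.int64(200)], [(205, np.int64(282), np.int64(348)), (215, np.int64(282), np.int64(348)), (225, np.int64(284), np.int64(347))])
w12 ([np.int64(199), np.int64(207), np.int64(207), np.int64(207), np.int64(207), np.int64(207), np.int64(207), np.int64(207), np.int64(199)], [(205, np.int64(290), np.int64(356)), (215, np.int64(290), np.int64(355)), (225, np.int64(291), np.int64(355))])
```

Emit:
{"op": "apply_moves", "data": {
  "targets": [
    [[0.8,0,0],[0,0,0]],
    [[0.8,0,0],[0,0,0]]
  ]
}}

```text
time_s: 64.95
tool_pos: [0.5532, 0.0224, 0.0109]
tool_rot: [180.0, 0.0, 95.0]
force: [0.2, -0.4, 0.4]
grip_width: 0.054
```

Emit:
{"op": "apply_moves", "data": {
  "targets": [
    [[0,0,0],[0,0,0]],
    [[0,0,0],[0,0,0]],
    [[0,0,0],[0,0,0]],
    [[0,0,0],[0,0,0]],
    [[0,0,0],[0,0,0]],
    [[0,0,0],[0,0,0]]
  ],
  "hand": 30
}}

```text
time_s: 65.55
tool_pos: [0.5531, 0.0224, 0.0108]
tool_rot: [180.0, 0.0, 95.0]
force: [-0.3, 1.2, 0.4]
grip_width: 0.0355
```

```bash
python3 t.py
```

```text
[553.1  22.4  10.8] [-0.2  0.8  0.1] tool rel [0.3 0.3] 0.035586374956981894
scene [552.9   8.1] [14.6 37.3] -81.2 rel [ -1.1 -14. ] -86.2
```

Emit:
{"op": "apply_moves", "data": {
  "targets": [
    [[0,0,8],[0,0,0]],
    [[0,0,24],[0,0,0]],
    [[0,0,45],[0,0,0]],
    [[0,0,70],[0,0,0]],
    [[0,0,95],[0,0,0]],
    [[0,0,95],[0,0,0]],
    [[0,0,95],[0,0,0]]
  ]
}}

```text
time_s: 66.35
tool_pos: [0.5534, 0.0224, 0.107]
tool_rot: [179.9, 0.1, 95.0]
force: [-0.4, -0.2, -1.1]
grip_width: 0.0351
```

Emit:
{"op": "apply_moves", "data": {
  "targets": [
    [[-10,-40,0],[0,0,-0.03]],
    [[-20,-80,0],[0,0,-0.06]],
    [[-31,-120,0],[0,0,-0.09]],
    [[-41,-160,0],[0,0,-0.12]],
    [[-51,-200,0],[0,0,-0.15]],
    [[-62,-240,0],[0,0,-0.17]],
    [[-72,-280,0],[0,0,-0.19]],
    [[-80,-311.5,0],[0,0,-0.19]]
  ]
}}

```text
time_s: 67.15
tool_pos: [0.4709, -0.2914, 0.1047]
tool_rot: [-179.9, -0.0, 84.0]
force: [0.4, 0.9, -0.2]
grip_width: 0.0353
```

Emit:
{"op": "apply_moves", "data": {
  "targets": [
    [[0,0,-12],[-0.1,0.01,0]],
    [[0,0,-25],[-0.2,0.021,0]],
    [[0,0,-38],[-0.261,0.027,0]],
    [[0,0,-50],[-0.261,0.027,0]],
    [[0,0,-50],[-0.261,0.027,0]],
    [[0,0,-50],[-0.261,0.027,0]],
    [[0,0,-50],[-0.261,0.027,0]]
  ]
}}

```text
time_s: 67.85
tool_pos: [0.4732, -0.2904, 0.0564]
tool_rot: [179.9, 15.0, 84.0]
force: [-0.6, 0.7, -0.4]
grip_width: 0.0356
```

```bash
python3 al.py
```

```text
[ 473.2 -290.4   56.4] [179.94  15.02  83.95] 0.035625548483175395 [-0.6  0.7 -0.4]
board row 200 281 347 314.0
board row 208 282 346 314.0
board row 212 281 346 313.5
board row 216 282 346 314.0
board row 220 282 346 314.0
lip row 158 272 355 313.5 84
lip row 162 271 356 313.5 86
lip row 166 271 356 313.5 86
lip row 170 272 356 314.0 85
lip row 174 272 356 314.0 85
```

Emit:
{"op": "apply_moves", "data": {
  "targets": [
    [[0,0.5,-8],[0,0,0]],
    [[0,0.5,-15],[0,0,0]],
    [[0,0.5,-20],[0,0,0]],
    [[0,0.5,-24],[0,0,0]],
    [[0,0.5,-26.5],[0,0,0]],
    [[0,0.5,-27.7],[0,0,0]],
    [[0,0.5,-27.7],[0,0,0]],
    [[0,0.5,-27.7],[0,0,0]]
  ]
}}

```text
time_s: 68.7
tool_pos: [0.4733, -0.2886, 0.0283]
tool_rot: [180.0, 15.0, 84.1]
force: [-0.6, -0.6, 0.9]
grip_width: 0.0358
```

```bash
python3 al.py
```

```text
[ 473.3 -288.6   28.3] [179.98  15.05  84.09] 0.03578782048456109 [-0.6 -0.6  0.9]
board row 208 282 345 313.5
board row 212 282 345 313.5
board row 216 282 345 313.5
board row 220 282 346 314.0
lip row 182 265 362 313.5 98
lip row 186 264 363 313.5 100
lip row 190 265 363 314.0 99
lip row 194 265 363 314.0 99
lip row 198 265 363 314.0 99
lip row 202 278 350 314.0 41
```

Centred. Slide 5 mm under the lip, flatten and release.

Emit:
{"op": "apply_moves", "data": {
  "targets": [
    [[0.1,1.6,0],[0,0,0]],
    [[0.2,3.2,0],[0,0,0]],
    [[0.3,5.1,0],[0,0,0]],
    [[0.3,5.1,0],[0,0,0]],
    [[0.3,5.1,0],[0,0,0]]
  ]
}}

```text
time_s: 69.25
tool_pos: [0.4735, -0.2834, 0.0281]
tool_rot: [180.0, 15.0, 84.1]
force: [0.7, 0.3, -0.3]
grip_width: 0.0358
```

Emit:
{"op": "apply_moves", "data": {
  "targets": [
    [[0,0,-1.2],[0.05,-0.005,0]],
    [[0,0,-2.4],[0.1,-0.01,0]],
    [[0,0,-3.8],[0.15,-0.016,0]],
    [[0,0,-5.1],[0.2,-0.021,0]],
    [[0,0,-5.1],[0.2,-0.021,0]]
  ]
}}

```text
time_s: 69.75
tool_pos: [0.4732, -0.2846, 0.0228]
tool_rot: [180.0, 3.4, 83.9]
force: [-1.1, 0.1, 0.2]
grip_width: 0.0357
```

Emit:
{"op": "apply_moves", "data": {
  "targets": [
    [[0,0,-0.8],[0.03,-0.003,0]],
    [[0,0,-1.7],[0.061,-0.006,0]],
    [[0,0,-1.7],[0.061,-0.006,0]],
    [[0,0,-1.7],[0.061,-0.006,0]]
  ]
}}

```text
time_s: 70.15
tool_pos: [0.4733, -0.2833, 0.0212]
tool_rot: [-180.0, 0.1, 84.1]
force: [0.3, -0.6, 0.1]
grip_width: 0.0356
```

Emit:
{"op": "apply_moves", "data": {
  "targets": [
    [[0,0,0],[0,0,0]],
    [[0,0,0],[0,0,0]],
    [[0,0,0],[0,0,0]],
    [[0,0,0],[0,0,0]],
    [[0,0,10],[0,0,0]],
    [[0,0,35],[0,0,0]],
    [[0,0,70],[0,0,0]],
    [[0,0,100],[0,0,0]]
  ],
  "hand": 50
}}

```text
time_s: 70.95
tool_pos: [0.4737, -0.2833, 0.1234]
tool_rot: [180.0, 0.0, 84.1]
force: [1.1, -1.3, 1.0]
grip_width: 0.0499
```

Emit:
{"op": "apply_moves", "data": {
  "targets": [
    [[20,-25,20],[0,0,0]],
    [[55,-35,45],[0,0,0]],
    [[55,-35,45],[0,0,0]],
    [[55,-35,45],[0,0,0]]
  ]
}}

```text
time_s: 71.35
tool_pos: [0.5292, -0.318, 0.167]
tool_rot: [179.9, -0.0, 84.1]
force: [-0.1, 0.9, 0.3]
grip_width: 0.0499
```

```bash
python3 t.py; python3 - <<'E'
from brd import *
w=wrist();w["z"]=.024
for b in boards(w,wray,(200,0,460,215)): print(b)
cv2.imwrite("pics/w15.png",cv2.resize(w["image"][:,:,::-1][40:260,180:460],None,fx=2.6,fy=2.6,interpolation=cv2.INTER_CUBIC))
p=env.read_camera("top"); r=[x for x in env.regions_of(p,"switch_tip")]
print([(x["conf"],x["rect"]) for x in r])
h=cv2.cvtColor(p["image"],cv2.COLOR_RGB2HSV);m=(((h[...,0]<8)|(h[...,0]>172))&(h[...,1]>150)&(h[...,2]>60)).astype(np.uint8);m[:150]=0;m[300:]=0;m[:,:400]=0;m[:,560:]=0
n,l,s,c=cv2.connectedComponentsWithStats(m);print(s[1:],c[1:])
for i in range(1,n): print(top(*c[i],.072,p))
E
```

```text
[ 528.  -317.8  166.1] [ 0.   0.3 -0.4] tool rel [ -54.4 -336.4] 0.04975727416244923
(array([ 472.9, -285.4]), array([35.3, 49.6], dtype=float32), np.float32(-6.1), (240, 136, 36, 50))
(array([ 583.4, -224.6]), array([35.7, 50.9], dtype=float32), np.float32(-5.5), (344, 63, 37, 52))
(array([ 479.6, -213.8]), array([35.1, 51. ], dtype=float32), np.float32(-5.8), (238, 63, 36, 53))
[]
[[476 236   1   1   1]] [[476. 236.]]
[ 0.49101573 -0.35387098  0.072     ]
```

All three boards are seated at the right pitch. Now the drawer: closed fingers go in front of the pull.

Emit:
{"op": "apply_moves", "data": {
  "targets": [
    [[-8,42,0],[0,0,0.04]],
    [[-16,84,0],[0,0,0.08]],
    [[-24,126,0],[0,0,0.12]],
    [[-32,168,0],[0,0,0.16]],
    [[-40,210,0],[0,0,0.19]],
    [[-48,252,0],[0,0,0.19]],
    [[-55,294,0],[0,0,0.19]],
    [[-62,336,0],[0,0,0.19]]
  ],
  "hand": 0
}}

```text
time_s: 72.4
tool_pos: [0.4651, 0.0188, 0.1659]
tool_rot: [-180.0, 0.1, 94.9]
force: [1.2, 0.5, -0.5]
grip_width: 0.0017
```

Emit:
{"op": "apply_moves", "data": {
  "targets": [
    [[-8,42,0],[0,0,0]],
    [[-16,84,0],[0,0,0]],
    [[-24,126,0],[0,0,0]],
    [[-31,160,0],[0,0,0]],
    [[-31,167,0],[0,0,0]],
    [[-31,167,-20],[0,0,0]],
    [[-31,167,-20],[0,0,0]]
  ]
}}

```text
time_s: 73.1
tool_pos: [0.4336, 0.1832, 0.1442]
tool_rot: [-179.8, 0.1, 95.0]
force: [-0.0, -1.4, 0.1]
grip_width: 0.0003
```

```bash
python3 t.py; python3 - <<'E'
from h import *
p=env.read_camera("top");cv2.imwrite("pics/t16.png",p["image"][:,:,::-1])
for n,q in (("top",p),("scene",env.read_camera("scene"))):
  for r in env.regions_of(q,"drawer_pull")[:2]:
    m=r["region"].astype(np.uint8);ys,xs=np.where(m);i=ys.argmax();print(n,r["conf"],r["rect"],len(xs), np.round(top(xs[i],ys[i],.044,q),3))
E
```

```text
[434.2 183.4 145.2] [ 0.6  0.1 -0.7] tool rel [-104.  171.] 0.0007676096192950013
top 0.97 [193.4, 172.4, 346.9, 242.3] 7185 [0.458 0.384 0.044]
scene 0.89 [268.3, 141.1, 412.0, 252.1] 6899 [ 0.657 -0.015  0.044]
scene 0.43 [137.9, 226.2, 239.5, 318.8] 5272 [ 0.636 -0.406  0.044]
```

Emit:
{"op": "apply_moves", "data": {
  "targets": [
    [[-3,0,-30],[0,0,0]],
    [[-3,0,-60],[0,0,0]],
    [[-3,0,-90],[0,0,0]],
    [[-3,0,-110],[0,0,0]],
    [[-3,0,-116],[0,0,0]],
    [[-3,0,-116],[0,0,0]]
  ]
}}

```text
time_s: 74.0
tool_pos: [0.4323, 0.1845, 0.0302]
tool_rot: [-179.9, -0.0, 95.0]
force: [-0.4, 1.0, 1.2]
grip_width: 0.0004
```

Emit:
{"op": "apply_moves", "data": {
  "targets": [
    [[5,0.4,0],[0,0,0]],
    [[10,0.9,0],[0,0,0]],
    [[15,1.3,0],[0,0,0]],
    [[20,1.7,0],[0,0,0]],
    [[25,2.2,0],[0,0,0]],
    [[30,2.6,0],[0,0,0]],
    [[35,3,0],[0,0,0]],
    [[40,3.5,0],[0,0,0]]
  ]
}}

```text
time_s: 74.8
tool_pos: [0.4697, 0.1878, 0.0299]
tool_rot: [-179.6, 0.1, 95.0]
force: [-8.5, -1.0, 7.0]
grip_width: 0.0008
```

Emit:
{"op": "apply_moves", "data": {
  "targets": [
    [[5,0.4,0],[0,0,0]],
    [[10,0.9,0],[0,0,0]],
    [[15,1.3,0],[0,0,0]],
    [[20,1.7,0],[0,0,0]],
    [[25,2.2,0],[0,0,0]],
    [[30,2.6,0],[0,0,0]],
    [[35,3,0],[0,0,0]],
    [[40,3.5,0],[0,0,0]]
  ]
}}

```text
time_s: 75.6
tool_pos: [0.5097, 0.1912, 0.03]
tool_rot: [-179.6, 0.1, 95.0]
force: [-8.1, -1.8, 7.0]
grip_width: 0.0004
```

```bash
python3 t.py
```

```text
[510.8 191.3  30. ] [-5.9 -1.4  3.3] tool rel [-27.1 172.2] 0.000511775036186569
```

Emit:
{"op": "apply_moves", "data": {
  "targets": [
    [[5,0.4,0],[0,0,0]],
    [[10,0.9,0],[0,0,0]],
    [[15,1.3,0],[0,0,0]],
    [[20,1.7,0],[0,0,0]],
    [[25,2.2,0],[0,0,0]],
    [[30,2.6,0],[0,0,0]],
    [[35,3,0],[0,0,0]],
    [[40,3.5,0],[0,0,0]]
  ]
}}

```text
time_s: 76.5
tool_pos: [0.5496, 0.1946, 0.0298]
tool_rot: [-179.6, 0.1, 95.0]
force: [-7.8, -2.3, 5.7]
grip_width: 0.0002
```

Emit:
{"op": "apply_moves", "data": {
  "targets": [
    [[5,0.4,0],[0,0,0]],
    [[10,0.9,0],[0,0,0]],
    [[15,1.3,0],[0,0,0]],
    [[20,1.7,0],[0,0,0]],
    [[25,2.2,0],[0,0,0]],
    [[30,2.6,0],[0,0,0]],
    [[34,3,0],[0,0,0]],
    [[38,3.3,0],[0,0,0]]
  ]
}}

```text
time_s: 77.3
tool_pos: [0.5877, 0.1979, 0.0298]
tool_rot: [-179.6, 0.1, 95.0]
force: [-7.7, -1.9, 5.6]
grip_width: 0.0002
```

```bash
python3 t.py
```

```text
[588.5 198.   29.8] [-6.1 -1.1  3.7] tool rel [ 50.9 172.1] 0.0005794833569600927
```

Emit:
{"op": "apply_moves", "data": {
  "targets": [
    [[3,0.3,0],[0,0,0]],
    [[6,0.5,0],[0,0,0]],
    [[9,0.8,0],[0,0,0]],
    [[12,1,0],[0,0,0]]
  ]
}}

```text
time_s: 77.8
tool_pos: [0.5996, 0.1989, 0.0298]
tool_rot: [-179.6, 0.1, 95.0]
force: [-7.5, -2.1, 4.9]
grip_width: 0.0002
```

Emit:
{"op": "apply_moves", "data": {
  "targets": [
    [[3,0.3,0],[0,0,0]],
    [[6,0.5,0],[0,0,0]],
    [[9,0.8,0],[0,0,0]]
  ]
}}

```text
time_s: 78.1
tool_pos: [0.6086, 0.1997, 0.0298]
tool_rot: [-179.6, 0.1, 95.0]
force: [-9.1, -2.1, 5.5]
grip_width: 0.0005
```

Emit:
{"op": "apply_moves", "data": {
  "targets": [
    [[2,0.2,0],[0,0,0]],
    [[4,0.3,0],[0,0,0]],
    [[5,0.4,0],[0,0,0]]
  ]
}}

```text
time_s: 78.4
tool_pos: [0.6137, 0.2001, 0.0298]
tool_rot: [-179.6, 0.1, 95.0]
force: [-8.4, -2.5, 5.1]
grip_width: 0.0005
```

```bash
python3 t.py
```

```text
[613.9 200.2  29.8] [-7.3 -2.8  4.6] tool rel [ 76.3 172.1] 0.0005627146766588552
```

Emit:
{"op": "apply_moves", "data": {
  "targets": [
    [[2,0.2,0],[0,0,0]],
    [[4,0.3,0],[0,0,0]],
    [[5,0.4,0],[0,0,0]]
  ]
}}

```text
time_s: 78.8
tool_pos: [0.6152, 0.2003, 0.0298]
tool_rot: [-179.2, 0.2, 95.0]
force: [-18.6, -4.7, 14.6]
grip_width: 0.0003
```

Emit:
{"op": "apply_moves", "data": {
  "targets": [
    [[2,0.2,0],[0,0,0]],
    [[3,0.3,0],[0,0,0]]
  ]
}}

```text
time_s: 79.0
tool_pos: [0.6152, 0.2002, 0.0297]
tool_rot: [-178.9, 0.3, 95.1]
force: [-26.0, -6.9, 19.7]
grip_width: 0.0004
```

Emit:
{"op": "apply_moves", "data": {
  "targets": [
    [[2,0.2,0],[0,0,0]],
    [[3,0.3,0],[0,0,0]]
  ]
}}

```text
time_s: 79.2
tool_pos: [0.6151, 0.2002, 0.0297]
tool_rot: [-178.5, 0.4, 95.1]
force: [-32.8, -9.3, 25.6]
grip_width: 0.0008
```

Emit:
{"op": "apply_moves", "data": {
  "targets": [
    [[1,0.1,0],[0,0,0]],
    [[2,0.2,0],[0,0,0]]
  ]
}}

```text
time_s: 79.4
tool_pos: [0.6151, 0.2002, 0.0297]
tool_rot: [-178.3, 0.5, 95.1]
force: [-37.6, -10.1, 29.1]
grip_width: 0.0005
```

The drawer is hard against its stop (37 N at x=615.1). Back off, lift, and locate the toggle ball.

Emit:
{"op": "apply_moves", "data": {
  "targets": [
    [[-12,-1,0],[0,0,0]],
    [[-30,-2,0],[0,0,0]],
    [[-60,-20,30],[0,0,0]],
    [[-90,-55,70],[0,0,0]],
    [[-110,-95,115],[0,0,0]],
    [[-120,-138,130],[0,0,0]],
    [[-125,-182,130],[0,0,0]],
    [[-130,-226,130],[0,0,0]]
  ]
}}

```text
time_s: 80.2
tool_pos: [0.5008, -0.0203, 0.162]
tool_rot: [179.8, 0.1, 95.0]
force: [1.1, -0.9, 0.7]
grip_width: 0.0004
```

```bash
python3 t.py | tail -1; cat > ball.py <<'E'
from h import *
def ball(n,roi):
    p=env.read_camera(n);h=cv2.cvtColor(p["image"],cv2.COLOR_RGB2HSV)
    m=(((h[...,0]<8)|(h[...,0]>172))&(h[...,1]>130)&(h[...,2]>50)).astype(np.uint8);mm=m*0;l,t,r,b=roi;mm[t:b,l:r]=m[t:b,l:r]
    k,_,s,c=cv2.connectedComponentsWithStats(mm)
    for i in range(1,k):
        if s[i,4]>8: print(n,s[i],np.round(c[i],1),np.round(top(*c[i],.072,p),4))
ball("top",(400,150,560,300));ball("scene",(120,200,300,340))
E
python3 ball.py; python3 t.py
```

```text
[499.4 -32.  160.9] [-2.1 -7.4 -1.2] tool rel [-57.9 -49.3] 0.0006395459029649095
top [478 231   8   9  46] [481.8 235.3] [ 0.4933 -0.3693  0.072 ]
scene [143 255  10   9  74] [147.8 258.8] [ 0.4915 -0.3675  0.072 ]
[500.4 -18.7 160.4] [-0.1  0.9  0.6] tool rel [-55.7 -36.1] 0.0003953172371645123
```

Emit:
{"op": "apply_moves", "data": {
  "targets": [
    [[-6,-44,0],[0,0,-0.04]],
    [[-11,-88,0],[0,0,-0.08]],
    [[-17,-132,0],[0,0,-0.12]],
    [[-22,-176,0],[0,0,-0.16]],
    [[-28,-220,0],[0,0,-0.19]],
    [[-34,-264,0],[0,0,-0.19]],
    [[-39,-308,0],[0,0,-0.19]],
    [[-44,-346,0],[0,0,-0.19]]
  ]
}}

```text
time_s: 81.3
tool_pos: [0.4571, -0.3653, 0.1598]
tool_rot: [180.0, -0.0, 84.2]
force: [-0.6, -0.1, 0.2]
grip_width: 0.0008
```

Emit:
{"op": "apply_moves", "data": {
  "targets": [
    [[0,0,0],[0,0,0]],
    [[0,0,-20],[0,0,0]],
    [[0,0,-45],[0,0,0]],
    [[0,0,-70],[0,0,0]],
    [[0,0,-90],[0,0,0]],
    [[0,0,-98],[0,0,0]],
    [[0,0,-98],[0,0,0]]
  ]
}}

```text
time_s: 82.0
tool_pos: [0.4567, -0.3625, 0.0611]
tool_rot: [-179.9, -0.1, 84.3]
force: [0.4, -0.3, -0.6]
grip_width: 0.0008
```

```bash
python3 ball.py; python3 t.py|tail -1;python3 -c "
from h import *
o=env.get_obs();print(o['tool_pos'],o['force'])"
```

```text
scene [147 260   6   4  13] [149.7 261.6] [ 0.5016 -0.3664  0.072 ]
[ 457.4 -364.5   63.3] [-0.2 -0.2  0.2] tool rel [-128.7 -376.8] 0.0004046788924178391
[ 0.45725814 -0.36483065  0.06343508] [ 0.26483367 -0.73475113  0.1566501 ]
```

Emit:
{"op": "apply_moves", "data": {
  "targets": [
    [[7,-0.7,0],[0,0,0]],
    [[14,-1.4,0],[0,0,0]],
    [[21,-2.2,0],[0,0,0]],
    [[28,-2.9,0],[0,0,0]],
    [[35,-3.6,0],[0,0,0]],
    [[42,-4.3,0],[0,0,0]],
    [[48,-5,0],[0,0,0]],
    [[52,-5.4,0],[0,0,0]]
  ]
}}

```text
time_s: 83.0
tool_pos: [0.5091, -0.37, 0.0621]
tool_rot: [180.0, -0.0, 84.1]
force: [-0.9, -1.1, 1.3]
grip_width: 0.0005
```

Emit:
{"op": "apply_moves", "data": {
  "targets": [
    [[2,-0.2,0],[0,0,0]],
    [[4,-0.4,0],[0,0,0]]
  ]
}}

```text
time_s: 83.2
tool_pos: [0.5122, -0.3703, 0.0619]
tool_rot: [-180.0, -0.0, 84.1]
force: [-2.6, 0.5, 0.5]
grip_width: 0.0007
```

Emit:
{"op": "apply_moves", "data": {
  "targets": [
    [[1,-0.1,0],[0,0,0]],
    [[2,-0.2,0],[0,0,0]]
  ]
}}

```text
time_s: 83.4
tool_pos: [0.5139, -0.3705, 0.0619]
tool_rot: [-180.0, -0.0, 84.1]
force: [-0.9, 0.7, -0.4]
grip_width: 0.0009
```

```bash
python3 ball.py;python3 -c "
from h import *
o=env.get_obs();print(o['tool_pos'],o['force'])"
```

```text
[ 0.51392957 -0.37056735  0.06186787] [-0.32526698 -0.1318105  -0.72618171]
```

Emit:
{"op": "apply_moves", "data": {
  "targets": [
    [[2,-0.2,0],[0,0,0]],
    [[3,-0.3,0],[0,0,0]]
  ]
}}

```text
time_s: 83.7
tool_pos: [0.5169, -0.371, 0.0619]
tool_rot: [-180.0, -0.0, 84.1]
force: [-0.6, 0.8, -1.5]
grip_width: 0.0005
```

Emit:
{"op": "apply_moves", "data": {
  "targets": [
    [[1.5,-0.2,0],[0,0,0]],
    [[2,-0.2,0],[0,0,0]]
  ]
}}

```text
time_s: 83.9
tool_pos: [0.5191, -0.3713, 0.062]
tool_rot: [-180.0, 0.0, 84.1]
force: [-1.0, 0.1, -1.2]
grip_width: 0.0003
```

Emit:
{"op": "apply_moves", "data": {
  "targets": [
    [[1,0,0],[0,0,0]],
    [[1,0,0],[0,0,0]]
  ]
}}

```text
time_s: 84.1
tool_pos: [0.5193, -0.3713, 0.0619]
tool_rot: [-179.9, 0.0, 84.1]
force: [-5.2, -0.1, -0.5]
grip_width: 0.0005
```

Emit:
{"op": "apply_moves", "data": {
  "targets": [
    [[1,0,0],[0,0,0]],
    [[1,0,0],[0,0,0]]
  ]
}}

```text
time_s: 84.3
tool_pos: [0.5194, -0.3713, 0.0619]
tool_rot: [-179.8, 0.0, 84.1]
force: [-6.5, 1.4, 1.0]
grip_width: 0.0003
```

The toggle is at its stop (force rising at x=519). Retreat clear and do the final checks.

Emit:
{"op": "apply_moves", "data": {
  "targets": [
    [[-10,1,0],[0,0,0]],
    [[-25,2,0],[0,0,0]],
    [[-45,4,10],[0,0,0]],
    [[-60,0,50],[0,0,0]],
    [[-65,-20,95],[0,0,0]],
    [[-70,-60,130],[0,0,0]],
    [[-75,-105,160],[0,0,0]],
    [[-80,-150,160],[0,0,0]]
  ]
}}

```text
time_s: 85.1
tool_pos: [0.4444, -0.5212, 0.2286]
tool_rot: [179.5, 0.4, 84.2]
force: [0.4, 0.5, 0.3]
grip_width: 0.0009
```

Emit:
{"op": "apply_moves", "data": {
  "targets": [
    [[-30,-30,0],[0,0,0]],
    [[-60,-50,0],[0,0,0]],
    [[-60,-50,0],[0,0,0]],
    [[-60,-50,0],[0,0,0]]
  ]
}}

```text
time_s: 85.5
tool_pos: [0.3809, -0.5705, 0.2223]
tool_rot: [179.9, 0.1, 84.0]
force: [0.8, 0.8, -0.2]
grip_width: 0.0003
```

```bash
python3 ball.py; python3 - <<'E'
from brd import *
p=env.read_camera("top");p["z"]=.024
for b in boards(p,top,(395,180,490,270)): print(b)
a=p["image"][:,:,::-1];cv2.imwrite("pics/fin.png",cv2.resize(a[75:275,180:500],None,fx=2.5,fy=2.5,interpolation=cv2.INTER_CUBIC))
print(env.get_obs()["tool_pos"],env.get_obs()["force"],env.get_obs()["time_s"])
E
```

```text
top [477 213  11   9  75] [482.2 217.1] [ 0.5419 -0.3722  0.072 ]
scene [148 269  11  11  87] [153.3 273.9] [ 0.5395 -0.3712  0.072 ]
(array([ 474.5, -287.5]), array([36.1, 46.9], dtype=float32), np.float32(-4.2), (437, 236, 18, 15))
(array([ 481.3, -215.8]), array([36.3, 47.8], dtype=float32), np.float32(-3.2), (411, 233, 18, 15))
(array([ 584.7, -227. ]), array([35.2, 46.6], dtype=float32), np.float32(-6.5), (415, 196, 18, 14))
[ 0.38330858 -0.56811419  0.22261859] [-0.84917106  0.69204085 -0.460809  ] 85.65
```

View pics/fin.png

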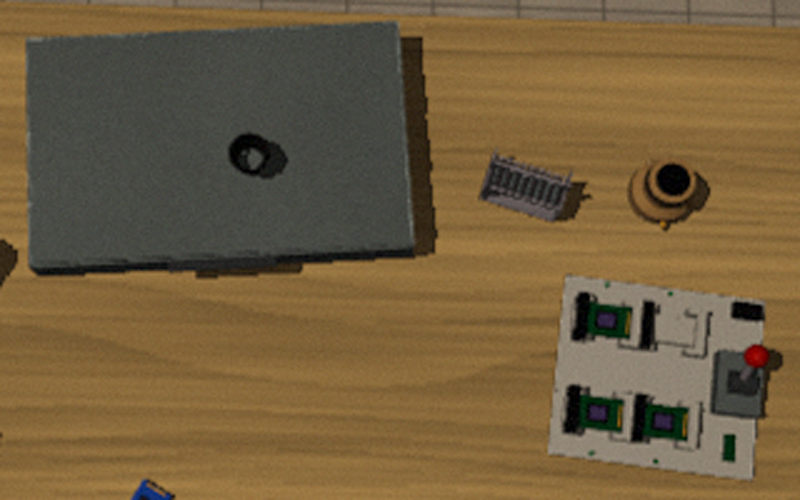

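The final view shows the drawer shut, boards in bays 1, 2 and 4 at (663,420), (598,412) and (607,320), the toggle leaning away at (756,355), and the bystanders undisturbed.

```bash
python3 -c "
from cell import env
print(env.sign_off())"
```

```text
the job is handed in; nothing more can be done
None
```

The job is handed in at about 86 s, with everything asked for done. The three boards in the drawer (there was no fourth) are in bays 2, 4 and 1. Each was slid to the front right corner, lifted straight up, put in tilted under the shroud and laid flat. After that I pushed the empty drawer shut and threw the test switch to on.

**Last checks that agreed:**
- **Boards:** the top camera and earlier wrist views put all three at the right bay spacing, with matching angle and size. Their absolute positions differ by 1–4 mm between cameras, so I relied on the spacing.
- **Drawer:** it reached its stop at about 37 N on the wrist. The last picture shows it shut.
- **Switch:** the toggle ball moved about 48 mm away from the robot, to its stop.
- **Other things on the bench:** they look unmoved in the last picture. The microscope head is outside that crop, so I did not check it there.

**What went wrong on the way:**
- **Pressing to slide:** I first tried sliding the first board by pressing on its top. The fingers slipped and the board did not move.
- **Second board:** while I was working on it, the fingers came down once on the board and once on the locating strip, at up to about 37 N. With one more floor contact, this pushed the drawer in about 25 mm early. I measured the corner again each time before gripping that board.

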